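# Pry up a stone display slab until its catches hold it tilted

### The job

Tilt the heavy stone display slab on the shop counter by levering its low front edge up with the pry bar: lay the bar over the ridge of the steel block and slide its toe in under the slab until it lightly meets the cross rail hidden underneath, without ramming it, then press the handle down until both spring catches have jumped in under the slab, and lift no further than that. Ease the slab down onto the catches without letting it drop, draw the bar out and lay it flat on the bare counter clear of the stand. Do not touch the slab with the gripper, keep the bowl standing on the slab, and leave the other goods alone.

Things in the scene. Friction and masses are not known exactly. Their poses are not given: they have to be found in the camera images.
- cradle: Fixed dark steel stand, 225 x 310 mm, holding the slab. Origin: centre of its underside, on the counter. Its -x side is the open front. The slab lies on two side rails (tops 60 mm high, 18 mm wide, centred at y = +-111 mm). Four guide posts at the sides, 92 mm high; a catch housing 80 mm high on each side at x = -80, y = +-139 mm.
- mouth (a point): Middle of the stand's open front (on the stand, at its x = -110, y = 0, 30 mm high). The mouth under the slab is 200 mm wide, 60 mm high; the bar goes in along the stand's +x. Inside, a dark full-width cross rail, 8 to 52 mm high, stops the bar; its front face stands 28 to 50 mm behind the slab's front edge (differs every time, not measured, must be felt).
- slab: Loose pale stone slab 220 (x) x 240 (y) x 28 mm, 3 to 4.8 kg, lying loosely in the stand with its underside 60 mm above the counter. Origin at the centre of its underside, axes as the stand's. Its rear edge (+x) stays on the stand as the front edge is lifted.
- slab_lip (a point): Middle of the slab's lower front edge, 110 mm from the slab's origin towards its -x. 60 mm above the counter at the start; about 73 mm when the catches spring in and when resting on them. It must not rise above 85 mm.
- catch_a (a joint): Spring catch, a steel bolt on the stand's +y side. 0 = held back by the slab's side; it jumps to 0.014 m (fully in, under the slab) when the slab's front edge is lifted about 13 mm. Must end above 0.010.
- catch_b (a joint): The same spring catch on the stand's -y side.
- block: Loose dark steel fulcrum block, 40 (x) x 70 (y) mm, 0.95 kg, with a half-round ridge (radius 12 mm) along its y, ridge top 56 mm above the counter. Origin: centre of its underside. It stands ready before the stand's mouth, ridge 35 to 50 mm from the slab's front edge, turned nearly as the stand; it is already where it is to be used.
- bar: Pry bar 330 mm long, 0.45 kg, straight, with a flat underside: a flat steel blade 22 mm wide, 8 mm thick (5 mm over the last 30 mm, the toe) and a black rubber handle (steel end cap) 130 mm long, 24 mm wide, 28 mm tall. Origin on the underside where handle and blade meet; x points to the toe, z up.
- bar_toe (a point): End of the bar's toe, on its underside, 200 mm from the bar's origin along +x.
- bar_grip (a point): Middle of the bar's rubber handle, 65 mm from the bar's origin towards -x and 14 mm above its underside: the place to grip it, 24 mm wide across the bar's y.
- bowl: Small blue bowl, 90 mm across and 35 mm high, standing loose on the rear half of the slab; origin at the centre of its underside. It must stay standing there.
- mug: White mug, 74 mm across, 85 mm high. Not part of the job; leave alone. Origin at the centre of its underside.
- tin: Round dark tin, 60 mm across, 26 mm high. Not part of the job; leave alone. Origin at the centre of its underside.
- shoebrush: Brush lying at the far side. Not part of the job; leave alone. Origin at the centre of its underside.
- driver: Screwdriver lying flat. Not part of the job; leave alone. Origin at the centre of its underside.
- offcut: Pale wooden offcut 90 x 45 x 30 mm. Not part of the job; leave alone. Origin at the centre of its underside.
- jar: Amber glass jar, 60 mm across, 80 mm high. Not part of the job; leave alone. Origin at the centre of its underside.
Things that resemble listed ones, but are neither listed nor needed, are in the scene too. What is meant by the block is not pink, and is the smaller of those in its own colour.

How it is judged (in metres and radians):
On the way, in this order (a step that is already met when the one before it is completed fails the run):
1. the bar's toe is in under the slab and touching the hidden cross rail (x of bar_toe in the frame of cradle above -0.092 m and z of bar_toe in the frame of cradle below 0.056 m and y of bar_toe in the frame of cradle between -0.09 and 0.09 m and contact force between bar and cradle above 1 N), for 0.1 s.
2. the bar, bearing on the block, lifts the slab until both catches have sprung in under it (value of joint each of catch_a, catch_b above 0.01 m and contact force between bar and slab above 3 N and contact force between bar and block above 3 N), for 0.1 s.
At the end, for the whole second after the job is handed in: Both catches in (over 10 mm); slab at rest on them, front edge 69 to 77 mm high; bar at rest flat on the counter (within 6 mm, tilt under 0.06 rad), toe 20 mm or more in front of the slab, touching neither slab nor stand; bowl still standing on the slab (value of joint each of catch_a, catch_b above 0.01 m and z of slab_lip in the frame of cradle between 0.069 and 0.077 m and linear speed of each of slab, bar below 0.02 m/s and height (world z) of bar below 0.006 m and angle between bar's own z axis and vertical below 0.06 rad and x of bar_toe in the frame of cradle below -0.13 m and contact force between bar and cradle below 0.1 N and contact force between bar and slab below 0.1 N and z of bowl in the frame of slab above 0.02 m and angle between bowl's own z axis and vertical below 0.3 rad).
It fails at once if the bar rams the stand or its cross rail (more than 40 N) (contact force between bar and cradle above 40 N).
It fails at once if the slab's front edge is lifted above 85 mm (z of slab_lip in the frame of cradle above 0.085 m).
It fails at once if the slab is dropped or jerked (turning faster than 1.2 rad/s) (angular speed of slab above 1.2 rad/s).
It fails at once if the gripper or arm touches the slab (contact force between any of the arm, the fingers and slab above 1 N).
It fails at once if the bowl tips or any goods (the bowl included) move by more than 30 mm (angle between bowl's own z axis and vertical above 0.4 rad or distance of any of bowl, mug, tin, shoebrush, driver, offcut, jar from where it was at the start of the episode above 0.03 m).
It also fails if it takes over 64 s, if anything falls off the work surface, if the arm or the gripper's body presses on something with over 40 N, if the wrist force passes 120 N, or if a joint passes its speed limit or range.

### The arm

A 7-joint arm with a two-finger parallel gripper is mounted at the origin on the work surface. World frame = base frame: x ahead of the robot, y to its left, z up, the work surface at z = 0. Lengths are in m, angles in degrees, forces in N, time in s.
With the tool pointing down it reaches from about 0.425 to 0.95 m from the base axis. Payload 4.7 kg.
Tool frame: the origin (TCP) lies midway between the tips of the shut fingers; the grasp point (between the pads) lies 19 mm behind it; x points along the fingers, z is the direction in which the jaws open and shut, and the axes are right-handed (so a half turn about x gives the same grasp; the last joint's range is limited). The gripper opens to 85 mm and grips with 20 to 120 N. Pads are 22 mm wide; open, the fingers measure 114 mm over their backs; the gripper's body (76 mm by 85 mm) begins 54 mm behind the grasp point. The pads swing forward as they close: fully open they stand 13 mm farther back than shut.
Start: joints at [-69.551, 26.849, -2.785, 87.806, 1.381, 65.374, -4.715], TCP at [0.254, 0.625, 0.231] pointing down, gripper open.
Joint ranges: [-148.3, 148.3], [-19.14, 114.17], [-79.39, 73.82], [5.75, 140.21], [-59.74, 239.74], [12.07, 113.84], [-152.46, 152.46]. Speed limits (degrees/s): [147.25, 147.25, 180, 180, 180, 180, 180].

### API

Orientations are given as a 3x3 rotation matrix whose columns are the frame's x, y, z axes.
In Python, from cell import get_state, grab_frame, calibration, job_done gives the robot as it stands.
- The arm moves only by the tool jog_arm, never from a script. Its argument "targets" is a list of rows, each an object with "translation": the shift along the tool's x, y, z in mm, a list of three; "yaw": the turn about the tool's x in rad; "fingers": the opening, from -1 (shut) to 1 (fully open). In form: [{"translation": [tx, ty, tz], "yaw": yaw, "fingers": fingers}, ...]. A call has 1 to 12 rows; each row shifts and turns the commanded pose from where the row before left it, along the tool's axes as they then stand; what a row does not reach is not made up. A row lasts 1/10 s, in which the tool goes at most 50 mm and 8.59 degrees, less where a joint would pass 70% of its speed; a pose out of reach is approached as far as the arm can. A call with a gripper value outside its range is refused whole. The fingers move at their own pace and stop on an object; "force" is the grip in N (left out, the last holds). Time passes only in rows, so rows that do not move let the fingers close. It gives the time, the measured TCP pose, the force and the opening at its end, in the units of the state.
- get_state(): the state, without advancing time (a new reading comes with each control period).
- grab_frame(name): name is "scene" or "side" or "wrist"; returns the picture (420x560x3 uint8, red, green, blue); there is no depth.
- calibration(name): a dict with "fx", "fy", "cx", "cy" (pixels), "view" (4x4, takes a point from world to camera coordinates). Camera axes: x right, y down, z forward; pixel columns grow to the right and rows downward; lengths in m; the calibration is good to about 2 mm. The wrist camera is an equidistant fisheye: a pixel r from the principal point sees the ray r / f radians off the axis. A picture is of the moment at which its call begins: read the wrist's pose just before it. calibration takes no time and is no camera call; for the wrist camera it gives the pose at the moment of the call.
- job_done(): hands the job in, once; it reports no verdict.
The state is a dict: "t": time; "qpos": joint angles; "qd": joint speeds; "joint_torque": joint torques, N m; "position": TCP position; "eef_rot": TCP orientation; "force": force on the tool from outside, world axes, zero at the start; "wrist_torque": the same for the moment, N m; "opening": opening from 0.0 (shut) to 1.0 (fully open).
Only numpy, scipy, OpenCV 4.12 (cv2) and the standard library are available. Lean on these libraries where they do the work, as an engineer would, in place of code of your own. Each camera call takes 0.05 s, during which the arm holds its last target.

## Working session

There is one attempt and no reset: what is moved stays moved. The work goes in short steps, Python scripts to look and compute and a tool call to move; the robot and the scene stay as the last step left them, time stands still between calls to the robot, and variables do not carry over. Pictures are saved under pics/ and viewed, and the job is handed in when it is done.

Besides the shell and the picture viewer there is one more tool, called as a command line: name --argument value ..., lists and objects as JSON in quotes. jog_arm: Moves the arm, as the interface text tells. Its arguments: {"type":"object","properties":{"targets":{"type":"array","items":{"type":"object","properties":{"translation":{"type":"array","items":{"type":"number"}},"yaw":{"type":"number"},"fingers":{"type":"number"}}}},"force":{"type":"number"}},"required":["targets"]}

```bash
ls; mkdir -p pics; python3 - <<'E'
from cell import *
import cv2,numpy as np
s=get_state();print(s)
for n in("scene","side","wrist"):
    c=calibration(n);print(n,{k:(np.round(v,4).tolist() if k=='view' else v) for k,v in c.items()})
    f=grab_frame(n);cv2.imwrite(f"pics/{n}0.png",f[:,:,::-1])
E
```

```text
pics
{'t': 0.0, 'qpos': array([-69.55179796,  26.89679234,  -2.78397405,  87.8748026 ,
         1.3813809 ,  65.37558408,  -4.71544166]), 'qd': array([-0.00539998,  0.07459617,  0.07866299,  0.00573945,  0.00994482,
       -0.07464051, -0.00535845]), 'joint_torque': array([ 8.16058000e-04, -5.10301960e+01, -4.65555175e-02, -2.37723291e+01,
        1.05598717e-02,  7.25955673e-03, -7.88130393e-06]), 'position': array([0.2537676 , 0.62483772, 0.23025949]), 'eef_rot': array([[-6.66004170e-04, -9.26513752e-01,  3.76260313e-01],
       [-1.86752623e-03,  3.76260893e-01,  9.26511874e-01],
       [-9.99998034e-01, -8.56152323e-05, -1.98088006e-03]]), 'force': array([-0.45082939, -0.1161708 ,  0.60940875]), 'wrist_torque': array([ 0.0178961 , -0.00891624, -0.01048633]), 'opening': 1.0009002360659132}
scene {'fx': 403.3675200378147, 'fy': 403.3675200378147, 'cx': 284.6991370286431, 'cy': 209.3374338019371, 'view': [[0.754, 0.6568, -0.0068, -0.4065], [0.4862, -0.5651, -0.6665, -0.2913], [-0.4416, 0.4992, -0.7455, 1.4973], [0.0, 0.0, 0.0, 1.0]]}
side {'fx': 531.8295108853376, 'fy': 531.8295108853376, 'cx': 277.3937557294213, 'cy': 205.33214387277243, 'view': [[0.9975, -0.0704, -0.0108, -0.5846], [-0.0556, -0.6741, -0.7365, 0.0232], [0.0446, 0.7353, -0.6763, 1.5258], [0.0, 0.0, 0.0, 1.0]]}
wrist {'fx': 325.19226210127806, 'fy': 325.19226210127806, 'cx': 278.0095379916697, 'cy': 211.01580364138974, 'view': [[0.3762, 0.9266, -0.0022, -0.6738], [0.8806, -0.3568, 0.3119, -0.041], [0.2882, -0.1193, -0.9501, 0.3803], [0.0, 0.0, 0.0, 1.0]]}
```

View pics/scene0.png

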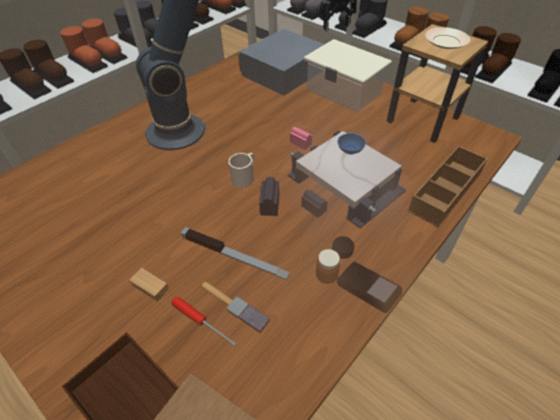

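View pics/side0.png

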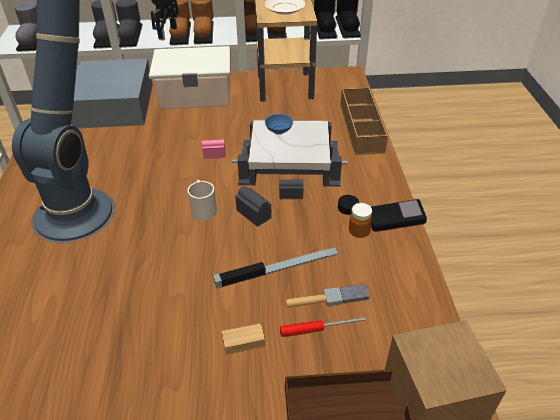

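View pics/wrist0.png

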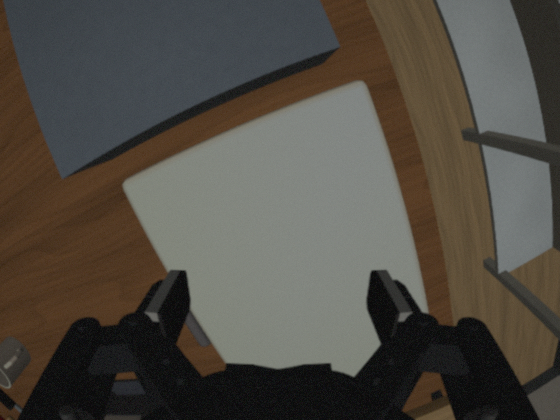

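The scene view shows the slab around (348,165) with the small block at (314,203). The larger decoy block is at (269,196), and the bar runs from (183,233) to (287,273). In the side view the stand's front faces the camera, the block is at (291,189), and the bar runs from (216,280) to (337,252).

```bash
python3 - <<'E'
import cv2
f=cv2.imread("pics/side0.png");cv2.imwrite("pics/side_c.png",cv2.resize(f[100:240,180:380],None,fx=4,fy=4,interpolation=cv2.INTER_CUBIC))
cv2.imwrite("pics/side_b.png",cv2.resize(f[235:300,200:350],None,fx=5,fy=5,interpolation=cv2.INTER_CUBIC))
f=cv2.imread("pics/scene0.png");cv2.imwrite("pics/scene_c.png",cv2.resize(f[120:240,240:420],None,fx=4,fy=4,interpolation=cv2.INTER_CUBIC))
cv2.imwrite("pics/scene_b.png",cv2.resize(f[220:285,170:300],None,fx=6,fy=6,interpolation=cv2.INTER_CUBIC))
E
```

```text
(no output)
```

View pics/side_c.png

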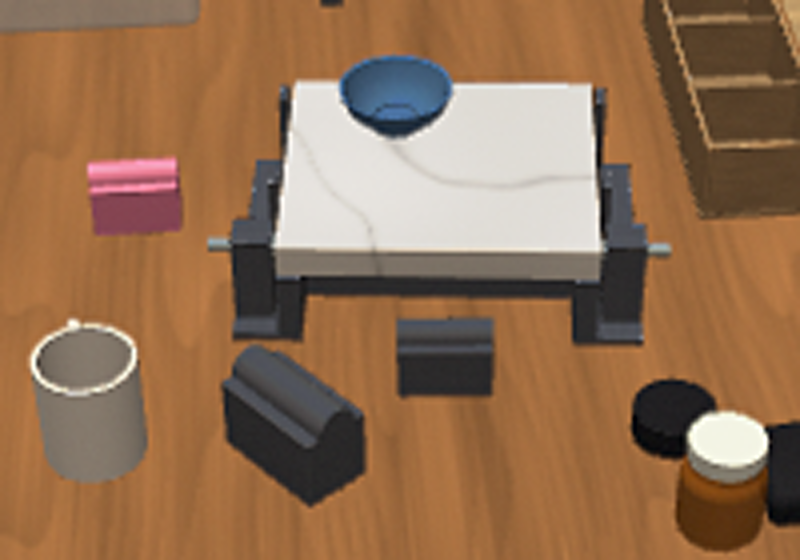

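View pics/side_b.png

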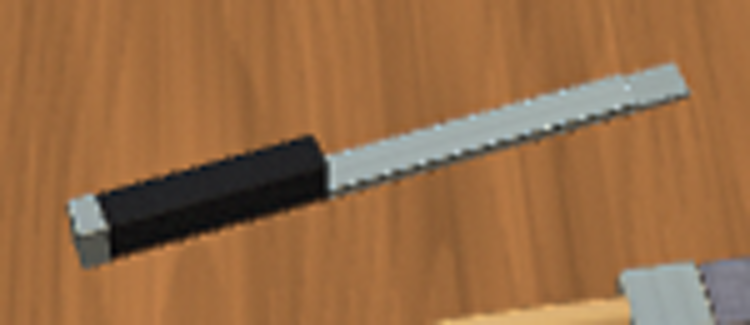

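View pics/scene_c.png

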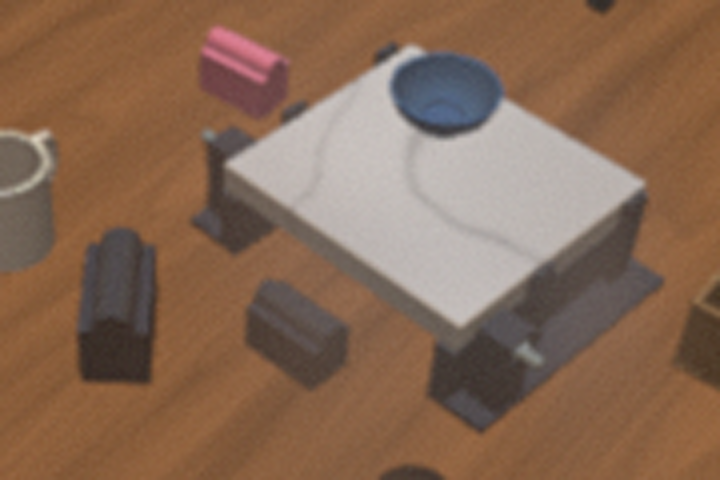

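View pics/scene_b.png

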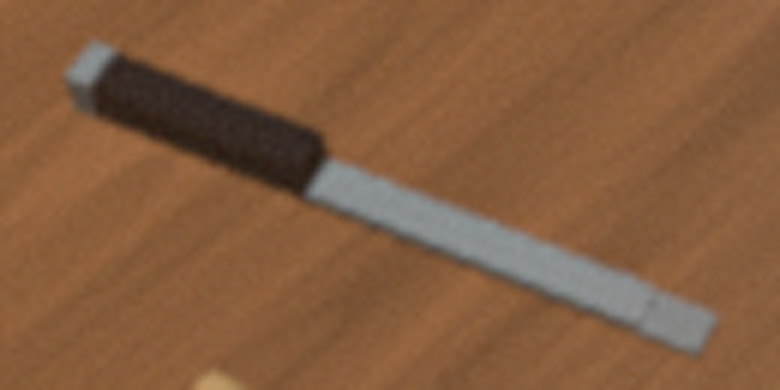

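```bash
cat > h.py <<'E'
from cell import *
import numpy as np, cv2
def ray(n,u,v):
    c=calibration(n);V=np.array(c['view']);R=V[:3,:3];o=-R.T@V[:3,3]
    d=R.T@np.array([(u-c['cx'])/c['fx'],(v-c['cy'])/c['fy'],1]);return o,d
def pl(n,u,v,z):
    o,d=ray(n,u,v);return o+d*(z-o[2])/d[2]
def crop(n,x,y,s,u0,v0,z): return pl(n,(x+.5)/s-.5+u0,(y+.5)/s-.5+v0,z)
E
python3 - <<'E'
from h import *
np.set_printoptions(precision=4,suppress=True)
sc=lambda x,y,z:crop('side',x,y,4,180,100,z)
sb=lambda x,y,z:crop('side',x,y,5,200,235,z)
cc=lambda x,y,z:crop('scene',x,y,4,240,120,z)
cb=lambda x,y,z:crop('scene',x,y,6,170,220,z)
print('slab front L,R, back L,R (side)',[sc(*p,.088)[:2] for p in((276,249),(601,251),(293,82),(591,86))])
print('slab scene FL FR BR BL',[cc(*p,.088)[:2] for p in((227,165),(460,328),(645,187),(408,48))])
print('block side: ridge ', sc(397,322,.056)[:2],sc(493,322,.056)[:2],'foot',sc(398,392,0)[:2],sc(493,394,0)[:2])
print('block scene ridge',cc(268,283,.056)[:2],cc(346,327,.056)[:2],'foot', cc(248,341,0)[:2],cc(312,386,0)[:2],cc(348,351,0)[:2])
print('bar side: toe top',sb(676,64,.005)[:2],sb(689,95,.005)[:2],'bladestart',sb(328,156,.008)[:2],sb(330,188,.008)[:2],'cap top',sb(70,203,.028)[:2],sb(78,233,.028)[:2])
print('bar scene: toe',cb(717,315,.005)[:2],cb(697,353,.005)[:2],'cap',cb(97,40,.028)[:2],cb(68,73,.028)[:2],'bladestart',cb(332,160,.008)[:2],cb(308,193,.008)[:2])
print('tin',sc(675,407,.026),'jar',sc(728,440,.08),'mug',sc(85,360,.085),'decoy',sc(295,400,.05))
E
```

```text
slab front L,R, back L,R (side) [array([0.5089, 0.0843]), array([0.7443, 0.062 ]), array([0.5292, 0.3014]), array([0.7669, 0.2749])]
slab scene FL FR BR BL [array([0.5122, 0.0869]), array([0.7468, 0.0615]), array([0.77  , 0.2748]), array([0.5326, 0.2975])]
block side: ridge  [0.5933 0.0324] [0.6624 0.0267] foot [0.5926 0.0192] [0.662  0.0112]
block scene ridge [0.5978 0.0333] [0.6692 0.0354] foot [0.5923 0.0185] [0.658  0.0145] [0.6571 0.0605]
bar side: toe top [ 0.7249 -0.1963] [ 0.7284 -0.2188] bladestart [ 0.5374 -0.2483] [ 0.5372 -0.2697] cap top [ 0.4081 -0.2861] [ 0.4124 -0.3054]
bar scene: toe [ 0.7242 -0.1946] [ 0.7304 -0.2153] cap [ 0.4093 -0.282 ] [ 0.4147 -0.304 ] bladestart [ 0.5337 -0.2489] [ 0.5391 -0.2692]
tin [ 0.7858 -0.0421  0.026 ] jar [ 0.8009 -0.1359  0.08  ] mug [ 0.3737 -0.025   0.085 ] decoy [ 0.5166 -0.0392  0.05  ]
```

```bash
cat >> h.py <<'E'
import json
def plan(wps,psi,rows,dec=0):
    """wps list of xyz, rows per leg; total yaw spread to reach world jaw angle psi (deg)"""
    s=get_state();R=s['eef_rot'].copy();p=s['position'].copy()
    cur=np.degrees(np.arctan2(R[1,2],R[0,2]));d=(psi-cur+180)%360-180
    if isinstance(rows,int):rows=[rows]
    N=sum(rows);yaw=round(np.radians(-d)/N,3);out=[]
    for w,n in zip(wps,rows):
        w=np.array(w,float)
        for k in range(n):
            st=(w-p)/(n-k);l=np.round(R.T@st*1000,dec)
            out.append([l.tolist(),yaw]);p=p+R@l/1000
            c,si=np.cos(yaw),np.sin(yaw);R=R@np.array([[1,0,0],[0,c,-si],[0,si,c]])
    for o in out:print(o)
    print('end',p,np.degrees(np.arctan2(R[1,2],R[0,2])))
def st():
    s=get_state();R=s['eef_rot'];print('t %.2f'%s['t'],'p',s['position'].round(4),'jaw %.2f'%np.degrees(np.arctan2(R[1,2],R[0,2])),'xax',R[:,0].round(3),'F',s['force'].round(1),'T',s['wrist_torque'].round(2),'op %.3f'%s['opening'])
E
python3 -c "
from h import *
R=get_state()['eef_rot'];cur=67.9
# go long way round negative: two plans
plan([(.58,.2,.25),(.4745,-.277,.15)],-74.4,[12,12])"
```

```text
[[-2.0, -39.0, -23.0], np.float64(0.103)]
[[-2.0, -41.0, -18.0], np.float64(0.103)]
[[-2.0, -42.0, -14.0], np.float64(0.103)]
[[-1.0, -43.0, -10.0], np.float64(0.103)]
[[-2.0, -44.0, -5.0], np.float64(0.103)]
[[-1.0, -45.0, -1.0], np.float64(0.103)]
[[-2.0, -44.0, 4.0], np.float64(0.103)]
[[-1.0, -44.0, 8.0], np.float64(0.103)]
[[-2.0, -43.0, 13.0], np.float64(0.103)]
[[-1.0, -41.0, 17.0], np.float64(0.103)]
[[-2.0, -39.0, 22.0], np.float64(0.103)]
[[-1.0, -37.0, 25.0], np.float64(0.103)]
[[8.0, -40.0, -7.0], np.float64(0.103)]
[[8.0, -41.0, -3.0], np.float64(0.103)]
[[8.0, -41.0, 2.0], np.float64(0.103)]
[[9.0, -40.0, 6.0], np.float64(0.103)]
[[8.0, -39.0, 10.0], np.float64(0.103)]
[[9.0, -38.0, 14.0], np.float64(0.103)]
[[8.0, -37.0, 18.0], np.float64(0.103)]
[[9.0, -35.0, 21.0], np.float64(0.103)]
[[8.0, -32.0, 25.0], np.float64(0.103)]
[[9.0, -29.0, 28.0], np.float64(0.103)]
[[8.0, -27.0, 31.0], np.float64(0.103)]
[[9.0, -23.0, 34.0], np.float64(0.103)]
end [ 0.47463938 -0.27740274  0.14965506] -73.73572979960993
```

jog_arm --targets '[{"translation":[-2,-39,-23],"yaw":0.103,"fingers":1},{"translation":[-2,-41,-18],"yaw":0.103,"fingers":1},{"translation":[-2,-42,-14],"yaw":0.103,"fingers":1},{"translation":[-1,-43,-10],"yaw":0.103,"fingers":1},{"translation":[-2,-44,-5],"yaw":0.103,"fingers":1},{"translation":[-1,-45,-1],"yaw":0.103,"fingers":1},{"translation":[-2,-44,4],"yaw":0.103,"fingers":1},{"translation":[-1,-44,8],"yaw":0.103,"fingers":1},{"translation":[-2,-43,13],"yaw":0.103,"fingers":1},{"translation":[-1,-41,17],"yaw":0.103,"fingers":1},{"translation":[-2,-39,22],"yaw":0.103,"fingers":1},{"translation":[-1,-37,25],"yaw":0.103,"fingers":1}]'

```text
t: 1.35
position: [0.5807, 0.1993, 0.2504]
eef_rot: [[0.0, 0.055, 0.998], [0.0, 0.998, -0.055], [-1.0, 0.0, 0.0]]
force: [0.1, 0.7, -0.5]
opening: 0.997
```

jog_arm --targets '[{"translation":[8,-40,-7],"yaw":0.103,"fingers":1},{"translation":[8,-41,-3],"yaw":0.103,"fingers":1},{"translation":[8,-41,2],"yaw":0.103,"fingers":1},{"translation":[9,-40,6],"yaw":0.103,"fingers":1},{"translation":[8,-39,10],"yaw":0.103,"fingers":1},{"translation":[9,-38,14],"yaw":0.103,"fingers":1},{"translation":[8,-37,18],"yaw":0.103,"fingers":1},{"translation":[9,-35,21],"yaw":0.103,"fingers":1},{"translation":[8,-32,25],"yaw":0.103,"fingers":1},{"translation":[9,-29,28],"yaw":0.103,"fingers":1},{"translation":[8,-27,31],"yaw":0.103,"fingers":1},{"translation":[9,-23,34],"yaw":0.103,"fingers":1}]'

```text
t: 2.55
position: [0.4743, -0.2781, 0.1489]
eef_rot: [[0.0, 0.961, 0.276], [0.0, 0.276, -0.961], [-1.0, 0.0, -0.0]]
force: [1.0, 0.8, 0.2]
opening: 0.997
```

```bash
python3 - <<'E'
from h import *
st()
c=calibration('wrist');np.save('pics/wv1.npy',c['view'])
f=grab_frame('wrist');cv2.imwrite("pics/wrist1.png",f[:,:,::-1])
st()
E
```

```text
t 2.55 p [ 0.4743 -0.2781  0.1489] jaw -73.95 xax [ 0.  0. -1.] F [1.  0.8 0.2] T [ 0.02 -0.08  0.01] op 0.997
t 2.60 p [ 0.4708 -0.2858  0.1485] jaw -74.66 xax [-0.002 -0.006 -1.   ] F [-2.2 -5.8 -0.3] T [-0.41  0.11  0.  ] op 0.997
```

View pics/wrist1.png

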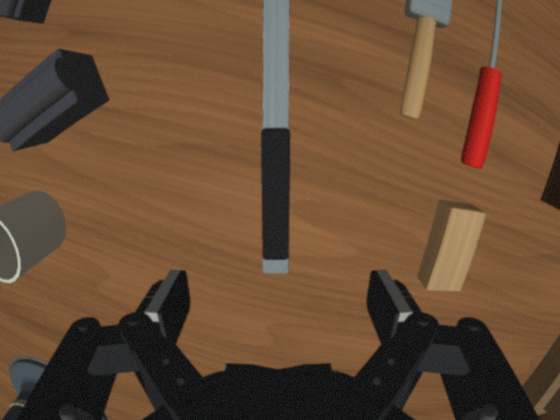

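```bash
python3 -c "
from h import *
st();plan([(.4745,-.277,.04),(.4745,-.277,.005)],-74.4,[4,3])"
```

```text
t 2.60 p [ 0.4708 -0.2858  0.1485] jaw -74.66 xax [-0.002 -0.006 -1.   ] F [-2.2 -5.8 -0.3] T [-0.41  0.11  0.  ] op 0.997
[[27.0, 2.0, -2.0], np.float64(-0.001)]
[[27.0, 1.0, -2.0], np.float64(-0.001)]
[[27.0, 2.0, -2.0], np.float64(-0.001)]
[[27.0, 1.0, -2.0], np.float64(-0.001)]
[[12.0, 0.0, -0.0], np.float64(-0.001)]
[[12.0, 0.0, -0.0], np.float64(-0.001)]
[[11.0, 0.0, -0.0], np.float64(-0.001)]
end [ 0.4741391  -0.2774069   0.00545675] -74.25479281565502
```

jog_arm --targets '[{"translation":[27,0,0],"yaw":0.01,"fingers":1},{"translation":[27,0,0],"yaw":0,"fingers":1},{"translation":[27,0,0],"yaw":0,"fingers":1},{"translation":[20,0,0],"yaw":0,"fingers":1},{"translation":[0,0,0],"yaw":0,"fingers":1},{"translation":[0,0,0],"yaw":0,"fingers":1}]'

```text
t: 3.2
position: [0.4748, -0.2769, 0.0485]
eef_rot: [[-0.0, 0.963, 0.27], [-0.0, 0.27, -0.963], [-1.0, -0.0, -0.0]]
force: [0.8, -0.7, 0.2]
opening: 0.996
```

```bash
python3 - <<'E'
from h import *
st()
f=grab_frame('wrist');cv2.imwrite("pics/wrist2.png",f[:,:,::-1])
st();plan([(.4745,-.277,.005)],-74.4,[3])
E
```

```text
t 3.20 p [ 0.4748 -0.2769  0.0485] jaw -74.31 xax [-0. -0. -1.] F [ 0.8 -0.7  0.2] T [-0.12 -0.03  0.  ] op 0.996
t 3.25 p [ 0.4753 -0.2773  0.0491] jaw -74.31 xax [ 0.001 -0.001 -1.   ] F [-0.3 -0.7 -0.3] T [-0.03  0.   -0.03] op 1.000
[[15.0, -0.0, -0.0], np.float64(0.001)]
[[15.0, -0.0, -0.0], np.float64(0.001)]
[[14.0, -1.0, -1.0], np.float64(0.001)]
end [ 0.47415547 -0.27658784  0.00510167] -74.48142502635854
```

View pics/wrist2.png

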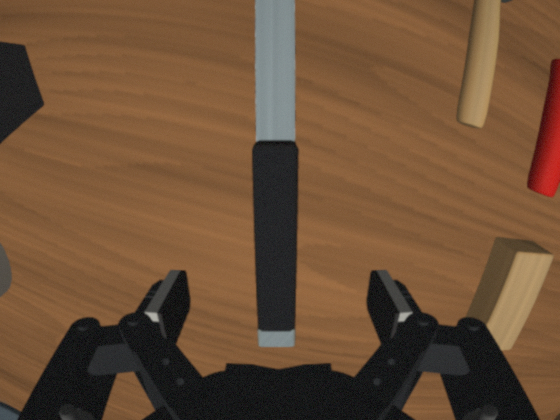

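The bar is centred between the fingers at column 276 and the handle spans rows 142–330. I'm going down to grip it.

jog_arm --targets '[{"translation":[15,0,0],"yaw":0,"fingers":1},{"translation":[15,0,0],"yaw":0,"fingers":1},{"translation":[14,0,0],"yaw":0,"fingers":1},{"translation":[0,0,0],"yaw":0,"fingers":1},{"translation":[0,0,0],"yaw":0,"fingers":-1},{"translation":[0,0,0],"yaw":0,"fingers":-1},{"translation":[0,0,0],"yaw":0,"fingers":-1},{"translation":[0,0,0],"yaw":0,"fingers":-1},{"translation":[0,0,0],"yaw":0,"fingers":-1},{"translation":[0,0,0],"yaw":0,"fingers":-1}]' --force 25

```text
t: 4.25
position: [0.475, -0.2767, 0.0047]
eef_rot: [[0.0, 0.963, 0.271], [0.001, 0.271, -0.963], [-1.0, 0.001, -0.0]]
force: [-1.1, 1.7, 5.6]
opening: 0.275
```

```bash
python3 - <<'E'
from h import *
st()
E
```

```text
t 4.25 p [ 0.475  -0.2767  0.0047] jaw -74.29 xax [ 0.     0.001 -1.   ] F [-1.1  1.7  5.6] T [0.36 0.24 0.06] op 0.275
```

jog_arm --targets '[{"translation":[-8,0,0],"yaw":0,"fingers":-1},{"translation":[-8,0,0],"yaw":0,"fingers":-1},{"translation":[-8,0,0],"yaw":0,"fingers":-1},{"translation":[-8,0,0],"yaw":0,"fingers":-1},{"translation":[-5,0,0],"yaw":0,"fingers":-1},{"translation":[0,0,0],"yaw":0,"fingers":-1}]'

```text
t: 4.85
position: [0.4753, -0.2771, 0.0421]
eef_rot: [[0.001, 0.963, 0.27], [-0.001, 0.27, -0.963], [-1.0, 0.001, 0.001]]
force: [0.3, 0.7, -3.9]
opening: 0.273
```

```bash
python3 - <<'E'
from h import *
st()
f=grab_frame('side');cv2.imwrite("pics/side3.png",cv2.resize(f[180:330,180:380,::-1],None,fx=4,fy=4))
st()
E
```

```text
t 4.85 p [ 0.4753 -0.2771  0.0421] jaw -74.31 xax [ 0.001 -0.001 -1.   ] F [ 0.3  0.7 -3.9] T [-0.07  0.3  -0.02] op 0.273
t 4.90 p [ 0.475  -0.2769  0.0417] jaw -74.30 xax [ 0.001 -0.    -1.   ] F [-0.9  0.7 -4.3] T [-0.01  0.19  0.01] op 0.274
```

View pics/side3.png

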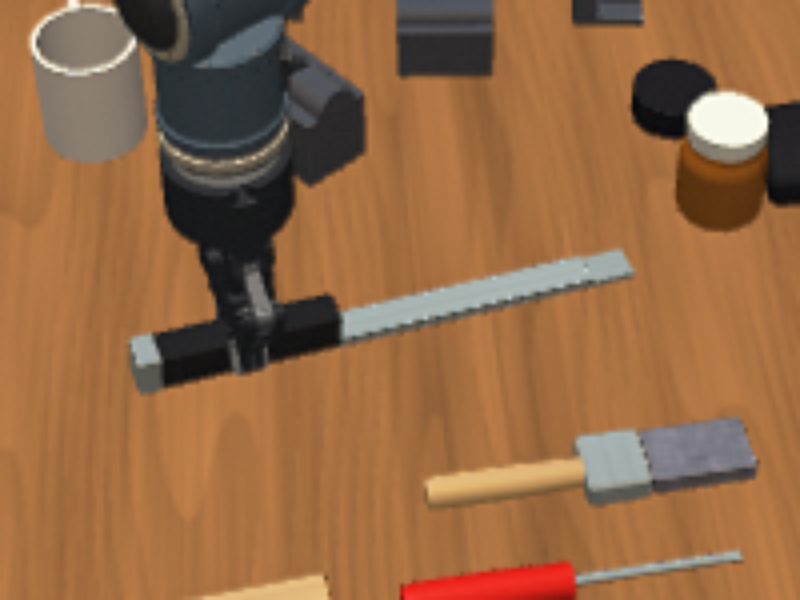

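jog_arm --targets '[{"translation":[0,0,0],"yaw":0,"fingers":-1},{"translation":[0,0,0],"yaw":0,"fingers":-1},{"translation":[0,0,0],"yaw":0,"fingers":-1}]' --force 20

```text
t: 5.2
position: [0.4746, -0.2768, 0.041]
eef_rot: [[-0.001, 0.963, 0.27], [0.0, 0.27, -0.963], [-1.0, -0.0, -0.0]]
force: [-0.3, 0.4, -4.7]
opening: 0.277
```

```bash
cat >> h.py <<'E'
def barpitch(name):
    pass
E
python3 - <<'E'
from h import *
st()
f=grab_frame('side');cv2.imwrite("pics/side4.png",cv2.resize(f[180:330,180:380,::-1],None,fx=4,fy=4))
E
```

```text
t 5.20 p [ 0.4746 -0.2768  0.041 ] jaw -74.32 xax [-0.001  0.    -1.   ] F [-0.3  0.4 -4.7] T [-0.1   0.27 -0.02] op 0.277
```

View pics/side4.png

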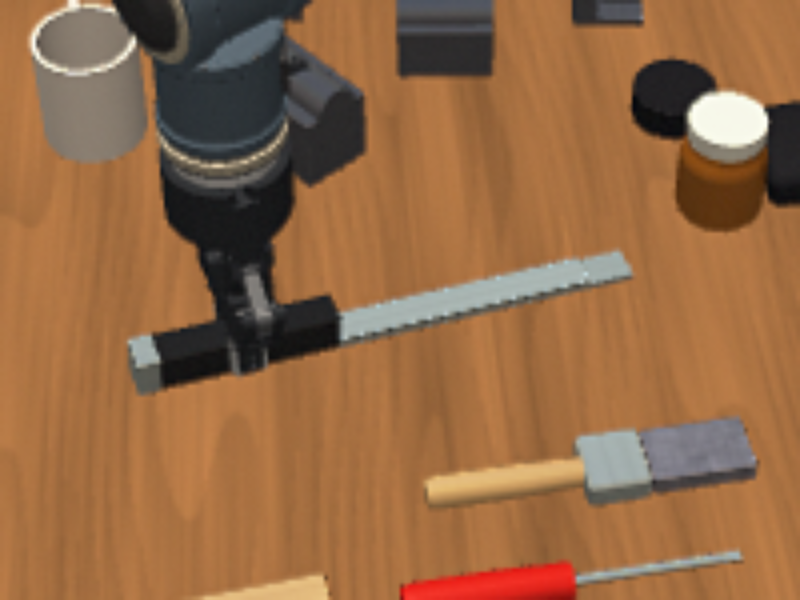

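jog_arm --targets '[{"translation":[-40,0,0],"yaw":0,"fingers":-1},{"translation":[-20,0,0],"yaw":0,"fingers":-1},{"translation":[-10,0,0],"yaw":0,"fingers":-1},{"translation":[0,0,0],"yaw":0,"fingers":-1}]'

```text
t: 5.65
position: [0.4755, -0.2772, 0.1122]
eef_rot: [[0.002, 0.963, 0.27], [-0.001, 0.27, -0.963], [-1.0, 0.002, 0.001]]
force: [1.4, -0.7, -4.7]
opening: 0.274
```

```bash

python3 - <<'E'
from h import *
st()
f=grab_frame('side');cv2.imwrite("pics/side5.png",cv2.resize(f[180:330,180:380,::-1],None,fx=4,fy=4))
E
```

```text
t 5.65 p [ 0.4755 -0.2772  0.1122] jaw -74.31 xax [ 0.002 -0.001 -1.   ] F [ 1.4 -0.7 -4.7] T [-0.04  0.21  0.02] op 0.274
```

View pics/side5.png

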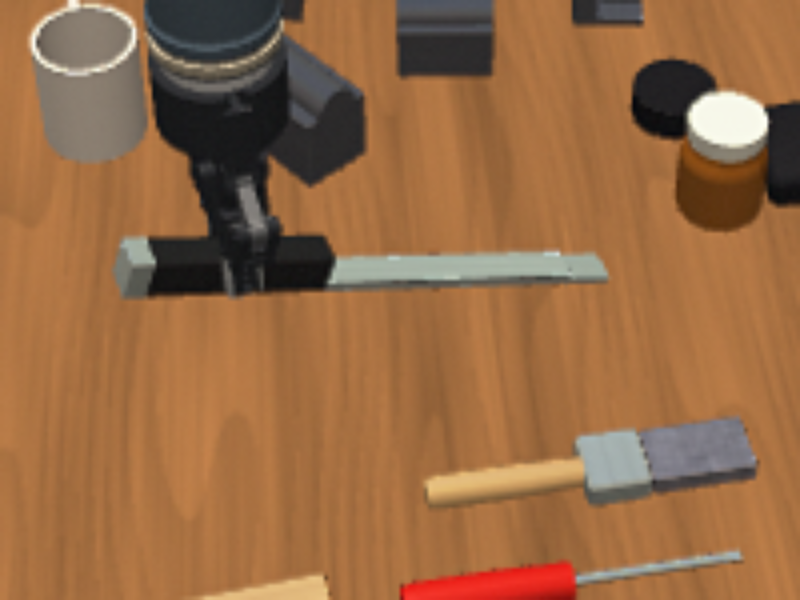

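jog_arm --targets '[{"translation":[8,0,0],"yaw":0,"fingers":-1},{"translation":[8,0,0],"yaw":0,"fingers":-1},{"translation":[8,0,0],"yaw":0,"fingers":-1},{"translation":[8,0,0],"yaw":0,"fingers":-1},{"translation":[8,0,0],"yaw":0,"fingers":-1},{"translation":[8,0,0],"yaw":0,"fingers":-1},{"translation":[8,0,0],"yaw":0,"fingers":-1},{"translation":[8,0,0],"yaw":0,"fingers":-1},{"translation":[6,0,0],"yaw":0,"fingers":-1},{"translation":[0,0,0],"yaw":0,"fingers":-1}]'

```text
t: 6.7
position: [0.4747, -0.2767, 0.0404]
eef_rot: [[-0.001, 0.963, 0.27], [0.0, 0.27, -0.963], [-1.0, -0.001, -0.001]]
force: [0.3, -0.2, -2.8]
opening: 0.278
```

```bash

python3 - <<'E'
from h import *
st()
f=grab_frame('side');cv2.imwrite("pics/side6.png",cv2.resize(f[180:330,180:380,::-1],None,fx=4,fy=4))
E
```

```text
t 6.70 p [ 0.4747 -0.2767  0.0404] jaw -74.34 xax [-0.001  0.    -1.   ] F [ 0.3 -0.2 -2.8] T [-0.06 -0.06 -0.1 ] op 0.278
```

View pics/side6.png

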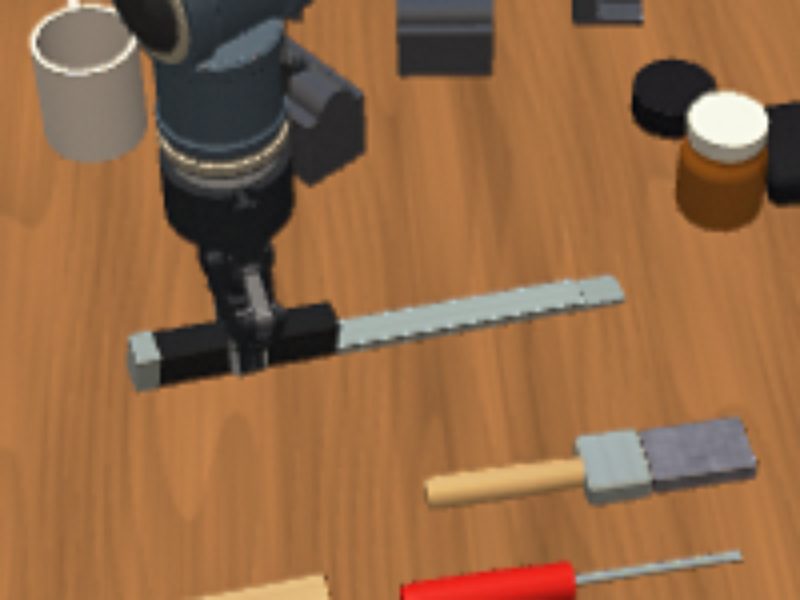

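jog_arm --targets '[{"translation":[-40,0,0],"yaw":0,"fingers":-1},{"translation":[-20,0,0],"yaw":0,"fingers":-1},{"translation":[0,0,0],"yaw":0,"fingers":-1},{"translation":[8,0,0],"yaw":0,"fingers":-1},{"translation":[10,0,0],"yaw":0,"fingers":-1},{"translation":[10,0,0],"yaw":0,"fingers":-1},{"translation":[10,0,0],"yaw":0,"fingers":-1},{"translation":[8,0,0],"yaw":0,"fingers":-1},{"translation":[5,0,0],"yaw":0,"fingers":-1},{"translation":[0,0,0],"yaw":0,"fingers":-1}]'

```text
t: 7.75
position: [0.4744, -0.2767, 0.0493]
eef_rot: [[-0.001, 0.963, 0.27], [0.001, 0.27, -0.963], [-1.0, -0.001, -0.001]]
force: [-0.1, 0.1, -2.9]
opening: 0.279
```

jog_arm --targets '[{"translation":[0,0,0],"yaw":0,"fingers":-1},{"translation":[0,0,0],"yaw":0,"fingers":-1}]' --force 90

```text
t: 7.95
position: [0.475, -0.2768, 0.0504]
eef_rot: [[0.0, 0.963, 0.271], [0.0, 0.271, -0.963], [-1.0, 0.0, 0.0]]
force: [-0.1, -0.7, -3.7]
opening: 0.261
```

```bash

python3 - <<'E'
from h import *
st()
f=grab_frame('side');cv2.imwrite("pics/side7.png",cv2.resize(f[180:330,180:380,::-1],None,fx=4,fy=4))
E
```

```text
t 7.95 p [ 0.475  -0.2768  0.0504] jaw -74.28 xax [ 0.  0. -1.] F [-0.1 -0.7 -3.7] T [-0.07  0.2  -0.04] op 0.261
```

View pics/side7.png

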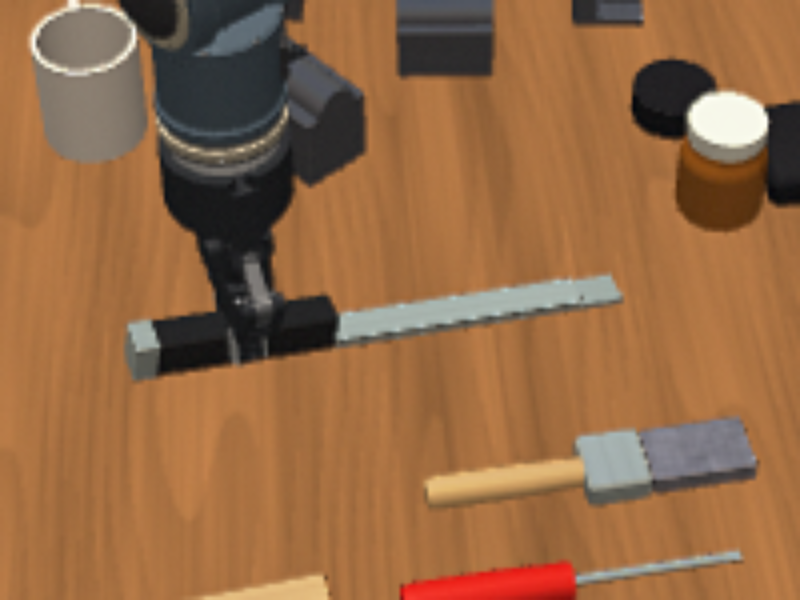

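```bash
python3 -c "
from h import *
plan([(.485,-.275,.19),(.595,-.2534,.18)],-5.8,[4,11])"
```

```text
[[-35.0, 3.0, 0.0], np.float64(-0.08)]
[[-35.0, 2.0, 1.0], np.float64(-0.08)]
[[-35.0, 2.0, 1.0], np.float64(-0.08)]
[[-35.0, 3.0, 0.0], np.float64(-0.08)]
[[1.0, 9.0, 4.0], np.float64(-0.08)]
[[1.0, 9.0, 5.0], np.float64(-0.08)]
[[1.0, 9.0, 5.0], np.float64(-0.08)]
[[1.0, 8.0, 6.0], np.float64(-0.08)]
[[1.0, 8.0, 7.0], np.float64(-0.08)]
[[1.0, 7.0, 7.0], np.float64(-0.08)]
[[1.0, 6.0, 8.0], np.float64(-0.08)]
[[1.0, 6.0, 8.0], np.float64(-0.08)]
[[1.0, 5.0, 9.0], np.float64(-0.08)]
[[1.0, 4.0, 9.0], np.float64(-0.08)]
[[1.0, 4.0, 10.0], np.float64(-0.08)]
end [ 0.59476305 -0.25355059  0.17950305] -5.529557798383131
```

jog_arm --targets '[{"translation":[-15,3,0],"yaw":-0.08,"fingers":-1},{"translation":[-30,2,1],"yaw":-0.08,"fingers":-1},{"translation":[-35,2,1],"yaw":-0.08,"fingers":-1},{"translation":[-35,3,0],"yaw":-0.08,"fingers":-1},{"translation":[-15,9,4],"yaw":-0.08,"fingers":-1},{"translation":[0,9,5],"yaw":-0.08,"fingers":-1},{"translation":[0,9,5],"yaw":-0.08,"fingers":-1},{"translation":[0,8,6],"yaw":-0.08,"fingers":-1},{"translation":[0,8,7],"yaw":-0.08,"fingers":-1},{"translation":[0,7,7],"yaw":-0.08,"fingers":-1}]'

```text
t: 9.0
position: [0.5448, -0.2627, 0.1803]
eef_rot: [[0.0, 0.474, 0.881], [-0.0, 0.881, -0.474], [-1.0, -0.0, 0.0]]
force: [0.3, 1.1, -3.5]
opening: 0.261
```

jog_arm --targets '[{"translation":[0,6,8],"yaw":-0.08,"fingers":-1},{"translation":[0,6,8],"yaw":-0.08,"fingers":-1},{"translation":[0,5,9],"yaw":-0.08,"fingers":-1},{"translation":[0,4,9],"yaw":-0.08,"fingers":-1},{"translation":[0,4,10],"yaw":-0.08,"fingers":-1},{"translation":[0,0,0],"yaw":0,"fingers":-1},{"translation":[0,0,0],"yaw":0,"fingers":-1}]'

```text
t: 9.7
position: [0.5941, -0.2538, 0.1801]
eef_rot: [[-0.001, 0.098, 0.995], [-0.0, 0.995, -0.098], [-1.0, -0.0, -0.001]]
force: [-0.6, -0.4, -4.3]
opening: 0.255
```

```bash

python3 - <<'E'
from h import *
st()
f=grab_frame('wrist');cv2.imwrite("pics/wrist8.png",f[:,:,::-1]);np.save('pics/wv8.npy',calibration('wrist')['view'])
f=grab_frame('side');cv2.imwrite("pics/side8.png",cv2.resize(f[80:280,180:430,::-1],None,fx=3,fy=3))
f=grab_frame('scene');cv2.imwrite("pics/scene8.png",cv2.resize(f[100:280,200:450,::-1],None,fx=3,fy=3))
E
```

```text
t 9.70 p [ 0.5941 -0.2538  0.1801] jaw -5.65 xax [-0.001 -0.    -1.   ] F [-0.6 -0.4 -4.3] T [-0.28  0.06  0.07] op 0.255
```

View pics/wrist8.png

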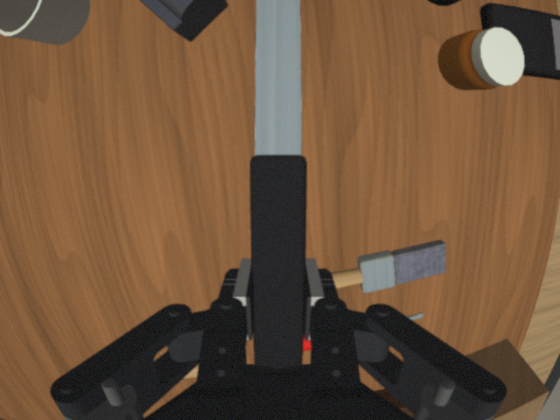

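View pics/side8.png

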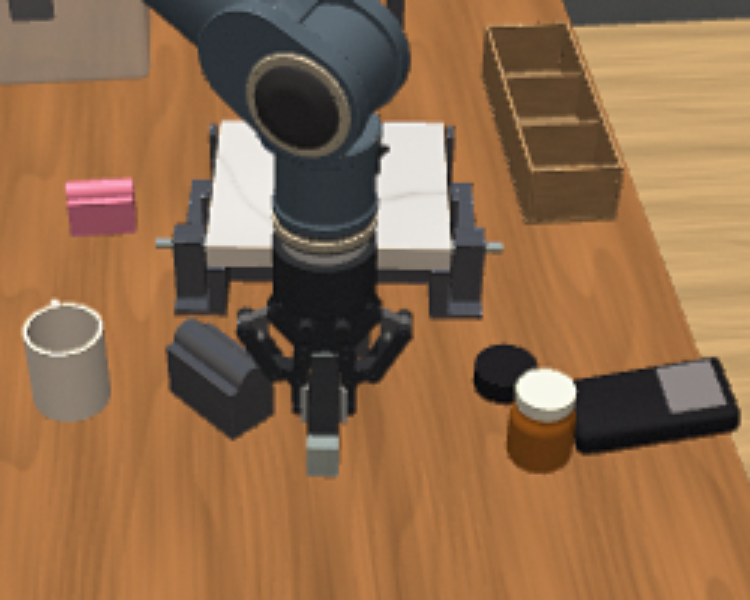

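View pics/scene8.png

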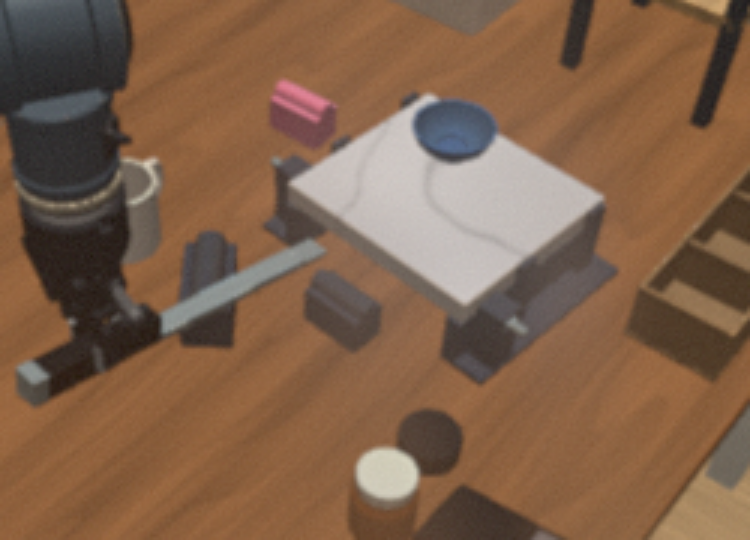

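```bash
python3 -c "
from h import *
for p in((313,239),(327,250)):
  print([crop('scene',*p,3,200,100,z).round(4) for z in(.12,.13,.14)])
"
```

```text
[array([0.6024, 0.0123, 0.12  ]), array([0.6087, 0.0041, 0.13  ]), array([ 0.6151, -0.0041,  0.14  ])]
[array([0.6218, 0.0094, 0.12  ]), array([0.6279, 0.0012, 0.13  ]), array([ 0.634, -0.007,  0.14 ])]
```

jog_arm --targets '[{"translation":[20,0,0],"yaw":0,"fingers":-1},{"translation":[20,0,0],"yaw":0,"fingers":-1},{"translation":[14,0,0],"yaw":0,"fingers":-1},{"translation":[4,0,0],"yaw":0,"fingers":-1},{"translation":[4,12,0],"yaw":0,"fingers":-1},{"translation":[3,12,0],"yaw":0,"fingers":-1},{"translation":[3,10,0],"yaw":0,"fingers":-1},{"translation":[2,8,0],"yaw":0,"fingers":-1},{"translation":[2,6,0],"yaw":0,"fingers":-1},{"translation":[0,0,0],"yaw":0,"fingers":-1},{"translation":[0,0,0],"yaw":0,"fingers":-1}]'

```text
t: 10.95
position: [0.5993, -0.2062, 0.1085]
eef_rot: [[0.0, 0.097, 0.995], [-0.0, 0.995, -0.097], [-1.0, -0.0, 0.0]]
force: [0.7, 0.8, -3.5]
opening: 0.262
```

```bash

python3 - <<'E'
from h import *
st()
f=grab_frame('scene');cv2.imwrite("pics/scene9.png",cv2.resize(f[140:270,220:400,::-1],None,fx=4,fy=4,interpolation=cv2.INTER_CUBIC))
E
```

```text
t 10.95 p [ 0.5993 -0.2062  0.1085] jaw -5.56 xax [ 0. -0. -1.] F [ 0.7  0.8 -3.5] T [-0.31 -0.    0.01] op 0.262
```

View pics/scene9.png

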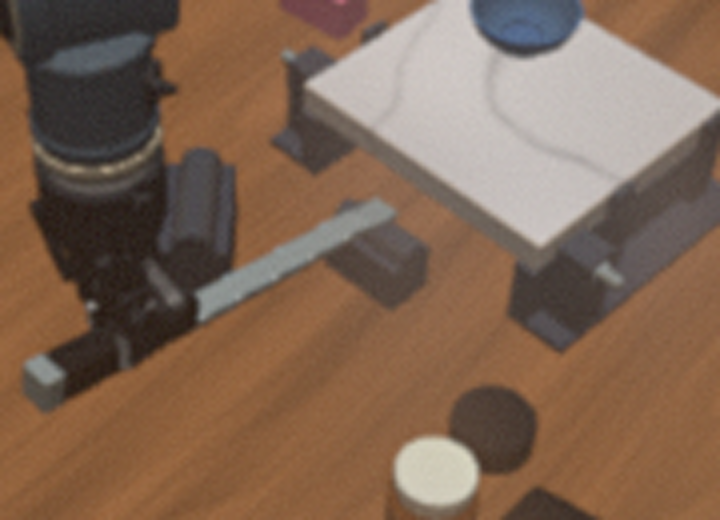

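jog_arm --targets '[{"translation":[2,5,0],"yaw":0,"fingers":-1},{"translation":[2,5,0],"yaw":0,"fingers":-1},{"translation":[2,5,0],"yaw":0,"fingers":-1},{"translation":[1,3,0],"yaw":0,"fingers":-1},{"translation":[0,0,0],"yaw":0,"fingers":-1},{"translation":[0,0,0],"yaw":0,"fingers":-1}]'

```text
t: 11.6
position: [0.601, -0.188, 0.1013]
eef_rot: [[0.0, 0.097, 0.995], [-0.0, 0.995, -0.097], [-1.0, -0.0, 0.0]]
force: [0.4, -0.1, -3.3]
opening: 0.258
```

```bash

python3 - <<'E'
from h import *
st()
f=grab_frame('scene');cv2.imwrite("pics/scene10.png",cv2.resize(f[140:240,270:400,::-1],None,fx=6,fy=6,interpolation=cv2.INTER_CUBIC))
f=grab_frame('side');cv2.imwrite("pics/side10.png",cv2.resize(f[100:240,180:380,::-1],None,fx=4,fy=4,interpolation=cv2.INTER_CUBIC))
st()
E
```

```text
t 11.60 p [ 0.601  -0.188   0.1013] jaw -5.54 xax [ 0. -0. -1.] F [ 0.4 -0.1 -3.3] T [-0.19 -0.04  0.03] op 0.258
t 11.70 p [ 0.601  -0.1884  0.1014] jaw -5.58 xax [ 0. -0. -1.] F [ 0.1  0.1 -4.5] T [-0.25  0.04  0.02] op 0.254
```

View pics/scene10.png

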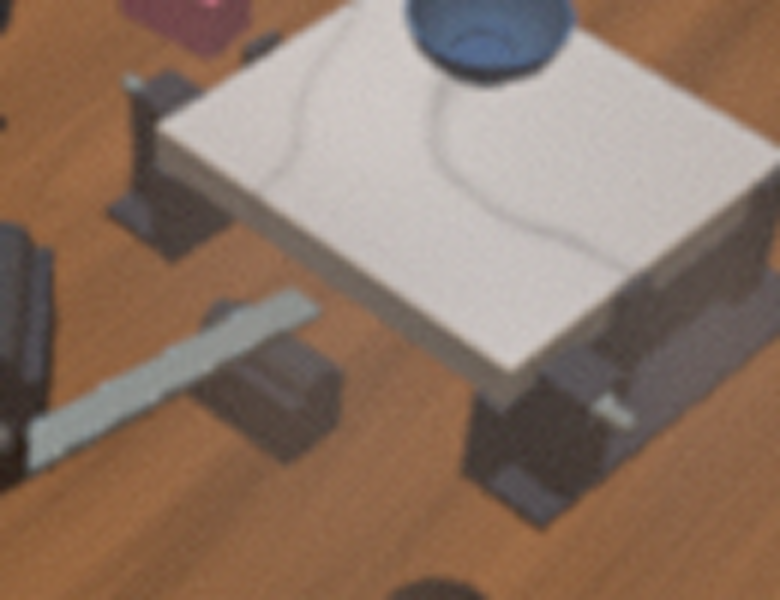

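View pics/side10.png

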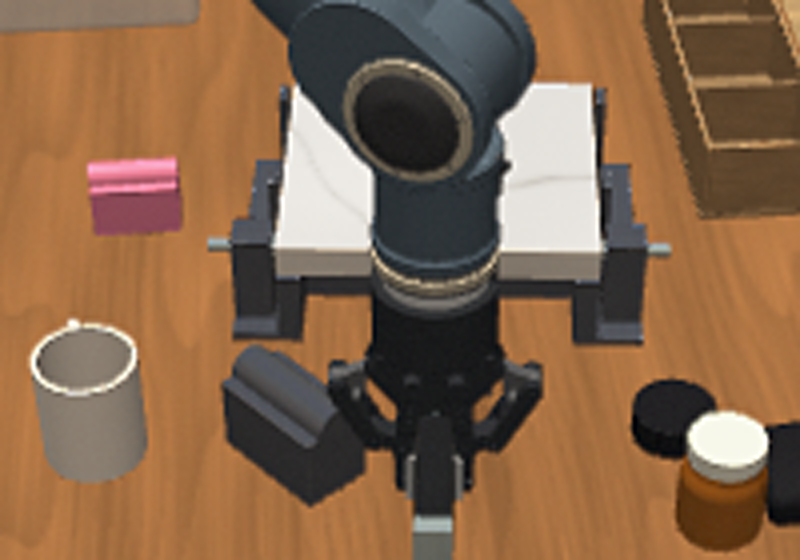

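```bash
python3 -c "
from h import *
u=np.array([.0995,.995]);l=np.array([.628,.0735])
for z in (.052,.057,.062):
  m=(crop('scene',298,289,6,270,140,z)+crop('scene',322,312,6,270,140,z))[:2]/2
  print(z,m,'rel lip along,lat',(m-l)@u,(m-l)@np.array([-.995,.0995]))
for p,z in(((160,131),.088),((511,370),.088),((160,157),.06),((508,398),.06)):print(crop('scene',*p,6,270,140,z))
"
```

```text
0.052 [0.62689522 0.06745436] rel lip along,lat -0.006125342321781515 0.0004977150383086153
0.057 [0.62967736 0.06334596] rel lip along,lat -0.009936373025971088 -0.002679301264760051
0.062 [0.6324595  0.05923756] rel lip along,lat -0.013747403730160661 -0.005856317567828717
[0.51352491 0.08472809 0.088     ]
[0.74621295 0.06294345 0.088     ]
[0.50666124 0.09355023 0.06      ]
[0.74331918 0.07066096 0.06      ]
```

jog_arm --targets '[{"translation":[1,4,0],"yaw":0,"fingers":-1},{"translation":[0.6,4,0],"yaw":0,"fingers":-1},{"translation":[0.7,4,0],"yaw":0,"fingers":-1},{"translation":[0.7,4,0],"yaw":0,"fingers":-1},{"translation":[0.7,4,0],"yaw":0,"fingers":-1},{"translation":[0,0,0],"yaw":0,"fingers":-1},{"translation":[0,0,0],"yaw":0,"fingers":-1}]'

```text
t: 12.4
position: [0.6029, -0.1679, 0.0975]
eef_rot: [[-0.0, 0.096, 0.995], [0.0, 0.995, -0.096], [-1.0, 0.0, -0.0]]
force: [0.2, 0.3, -4.5]
opening: 0.257
```

```bash

python3 - <<'E'
from h import *
st()
f=grab_frame('scene');cv2.imwrite("pics/scene11.png",cv2.resize(f[140:240,270:400,::-1],None,fx=6,fy=6,interpolation=cv2.INTER_CUBIC))
st()
E
```

```text
t 12.40 p [ 0.6029 -0.1679  0.0975] jaw -5.53 xax [-0.  0. -1.] F [ 0.2  0.3 -4.5] T [-0.1   0.07  0.06] op 0.257
t 12.45 p [ 0.6029 -0.1681  0.0976] jaw -5.55 xax [-0.  0. -1.] F [-0.5  0.3 -4.5] T [-0.09  0.07 -0.02] op 0.257
```

View pics/scene11.png

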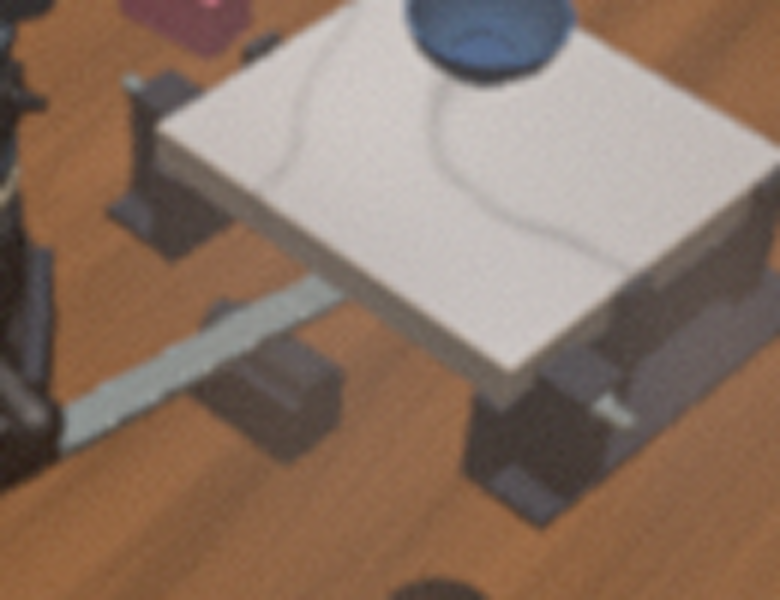

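jog_arm --targets '[{"translation":[0.6,3,0],"yaw":0,"fingers":-1},{"translation":[0.6,3,0],"yaw":0,"fingers":-1},{"translation":[0.4,2,0],"yaw":0,"fingers":-1},{"translation":[0,0,0],"yaw":0,"fingers":-1}]'

```text
t: 12.85
position: [0.6038, -0.1595, 0.0959]
eef_rot: [[0.0, 0.096, 0.995], [0.001, 0.995, -0.096], [-1.0, 0.001, -0.0]]
force: [0.8, 0.4, -4.3]
opening: 0.258
```

jog_arm --targets '[{"translation":[0.2,1,0],"yaw":0,"fingers":-1},{"translation":[0.2,1,0],"yaw":0,"fingers":-1}]'

```text
t: 13.05
position: [0.6038, -0.1584, 0.0956]
eef_rot: [[0.0, 0.097, 0.995], [-0.0, 0.995, -0.097], [-1.0, -0.0, 0.0]]
force: [0.5, -1.0, -4.1]
opening: 0.256
```

jog_arm --targets '[{"translation":[0.2,1,0],"yaw":0,"fingers":-1},{"translation":[0.2,1,0],"yaw":0,"fingers":-1}]'

```text
t: 13.25
position: [0.6041, -0.1562, 0.0952]
eef_rot: [[0.0, 0.097, 0.995], [-0.0, 0.995, -0.097], [-1.0, 0.0, 0.0]]
force: [0.2, 0.2, -2.8]
opening: 0.258
```

jog_arm --targets '[{"translation":[0.2,1,0],"yaw":0,"fingers":-1},{"translation":[0.2,1,0],"yaw":0,"fingers":-1}]'

```text
t: 13.45
position: [0.6043, -0.1542, 0.0948]
eef_rot: [[0.0, 0.097, 0.995], [0.0, 0.995, -0.097], [-1.0, 0.0, 0.0]]
force: [-0.9, -1.3, -3.2]
opening: 0.257
```

jog_arm --targets '[{"translation":[0.2,1,0],"yaw":0,"fingers":-1},{"translation":[0.2,1,0],"yaw":0,"fingers":-1}]'

```text
t: 13.65
position: [0.6045, -0.1521, 0.0944]
eef_rot: [[0.0, 0.097, 0.995], [0.0, 0.995, -0.097], [-1.0, 0.0, 0.0]]
force: [0.0, -0.5, -2.1]
opening: 0.255
```

```bash

python3 - <<'E'
from h import *
st()
f=grab_frame('scene');cv2.imwrite("pics/scene12.png",cv2.resize(f[140:240,270:400,::-1],None,fx=6,fy=6,interpolation=cv2.INTER_CUBIC))
st()
E
```

```text
t 13.65 p [ 0.6045 -0.1521  0.0944] jaw -5.56 xax [ 0.  0. -1.] F [ 0.  -0.5 -2.1] T [-0.09  0.01  0.02] op 0.255
t 13.70 p [ 0.6045 -0.1519  0.0943] jaw -5.54 xax [-0.  0. -1.] F [-0.4 -1.  -3.2] T [-0.11  0.03 -0.06] op 0.261
```

View pics/scene12.png

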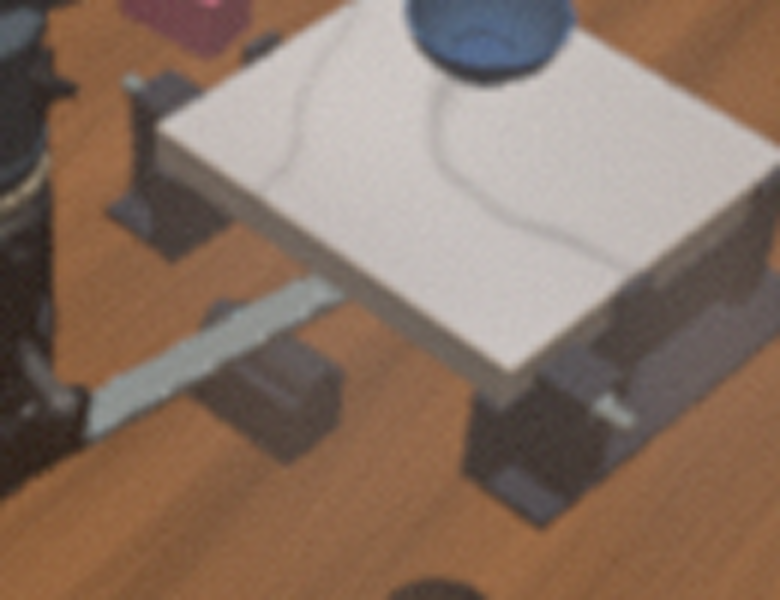

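jog_arm --targets '[{"translation":[0.2,1,0],"yaw":0,"fingers":-1},{"translation":[0.2,1,0],"yaw":0,"fingers":-1}]'

```text
t: 13.9
position: [0.6047, -0.1502, 0.094]
eef_rot: [[0.0, 0.097, 0.995], [0.0, 0.995, -0.097], [-1.0, 0.0, 0.0]]
force: [-0.3, 0.3, -3.4]
opening: 0.256
```

jog_arm --targets '[{"translation":[0.2,1,0],"yaw":0,"fingers":-1},{"translation":[0.2,1,0],"yaw":0,"fingers":-1}]'

```text
t: 14.1
position: [0.6049, -0.1481, 0.0936]
eef_rot: [[0.0, 0.097, 0.995], [0.0, 0.995, -0.097], [-1.0, 0.0, 0.0]]
force: [-0.0, -1.3, -2.1]
opening: 0.261
```

jog_arm --targets '[{"translation":[0.2,1,0],"yaw":0,"fingers":-1},{"translation":[0.2,1,0],"yaw":0,"fingers":-1}]'

```text
t: 14.3
position: [0.6051, -0.1462, 0.0932]
eef_rot: [[0.0, 0.097, 0.995], [0.0, 0.995, -0.097], [-1.0, 0.0, 0.0]]
force: [0.9, -0.4, -2.8]
opening: 0.263
```

jog_arm --targets '[{"translation":[0.2,1,0],"yaw":0,"fingers":-1},{"translation":[0.2,1,0],"yaw":0,"fingers":-1}]'

```text
t: 14.5
position: [0.6053, -0.1442, 0.0928]
eef_rot: [[0.0, 0.097, 0.995], [0.0, 0.995, -0.097], [-1.0, 0.0, 0.0]]
force: [0.0, -0.7, -2.2]
opening: 0.255
```

jog_arm --targets '[{"translation":[0.2,1,0],"yaw":0,"fingers":-1},{"translation":[0.2,1,0],"yaw":0,"fingers":-1}]'

```text
t: 14.7
position: [0.6055, -0.1422, 0.0924]
eef_rot: [[0.0, 0.097, 0.995], [0.0, 0.995, -0.097], [-1.0, 0.0, 0.0]]
force: [-0.4, -0.6, -2.5]
opening: 0.258
```

jog_arm --targets '[{"translation":[0.2,1,0],"yaw":0,"fingers":-1},{"translation":[0.2,1,0],"yaw":0,"fingers":-1}]'

```text
t: 14.9
position: [0.6056, -0.1402, 0.092]
eef_rot: [[0.0, 0.097, 0.995], [0.0, 0.995, -0.097], [-1.0, 0.0, 0.0]]
force: [-0.8, -0.8, -2.8]
opening: 0.254
```

jog_arm --targets '[{"translation":[0.2,1,0],"yaw":0,"fingers":-1},{"translation":[0.2,1,0],"yaw":0,"fingers":-1}]'

```text
t: 15.1
position: [0.6059, -0.1382, 0.0916]
eef_rot: [[0.0, 0.097, 0.995], [0.0, 0.995, -0.097], [-1.0, 0.0, 0.0]]
force: [-0.7, -0.3, -3.0]
opening: 0.264
```

jog_arm --targets '[{"translation":[0.2,1,0],"yaw":0,"fingers":-1},{"translation":[0.2,1,0],"yaw":0,"fingers":-1}]'

```text
t: 15.3
position: [0.606, -0.1362, 0.0912]
eef_rot: [[0.0, 0.097, 0.995], [0.0, 0.995, -0.097], [-1.0, 0.0, 0.0]]
force: [0.0, -0.7, -2.1]
opening: 0.26
```

jog_arm --targets '[{"translation":[0.2,1,0],"yaw":0,"fingers":-1},{"translation":[0.2,1,0],"yaw":0,"fingers":-1}]'

```text
t: 15.5
position: [0.6061, -0.1356, 0.091]
eef_rot: [[0.0, 0.097, 0.995], [-0.002, 0.995, -0.097], [-1.0, -0.002, 0.0]]
force: [-1.4, -5.0, -0.8]
opening: 0.26
```

jog_arm --targets '[{"translation":[0,0,0],"yaw":0,"fingers":-1},{"translation":[0,0,0],"yaw":0,"fingers":-1}]'

```text
t: 15.7
position: [0.6061, -0.1356, 0.091]
eef_rot: [[0.0, 0.098, 0.995], [-0.001, 0.995, -0.098], [-1.0, -0.001, 0.0]]
force: [-0.0, -5.4, -0.6]
opening: 0.258
```

```bash

python3 - <<'E'
from h import *
st()
f=grab_frame('scene');cv2.imwrite("pics/scene13.png",cv2.resize(f[140:240,270:400,::-1],None,fx=6,fy=6,interpolation=cv2.INTER_CUBIC))
st()
E
```

```text
t 15.70 p [ 0.6061 -0.1356  0.091 ] jaw -5.60 xax [ 0.    -0.001 -1.   ] F [-0.  -5.4 -0.6] T [-0.79  0.23  0.06] op 0.258
t 15.75 p [ 0.6061 -0.1356  0.091 ] jaw -5.60 xax [ 0.    -0.001 -1.   ] F [-0.7 -6.1 -0.8] T [-0.85  0.18  0.07] op 0.259
```

View pics/scene13.png

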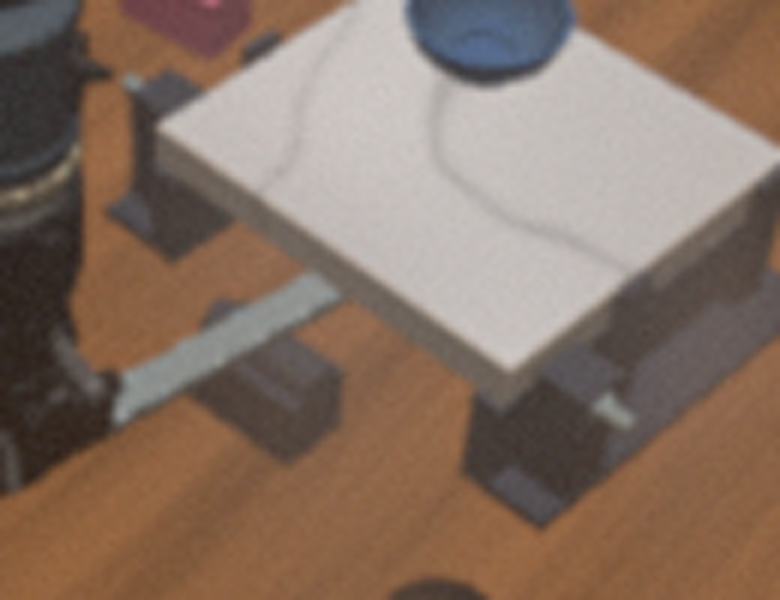

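The bar touched the rail at about 5.5 N with the block still in place, and the toe is about 45 mm behind the slab's front edge. I'm backing off slightly and then pressing down.

jog_arm --targets '[{"translation":[-0.4,-2,0],"yaw":0,"fingers":-1},{"translation":[-0.4,-2,0],"yaw":0,"fingers":-1},{"translation":[-0.2,-1,0],"yaw":0,"fingers":-1},{"translation":[0,0,0],"yaw":0,"fingers":-1}]' --force 45

```text
t: 16.15
position: [0.6057, -0.1381, 0.0915]
eef_rot: [[-0.001, 0.096, 0.995], [0.001, 0.995, -0.096], [-1.0, 0.001, -0.001]]
force: [-0.6, 1.1, -2.6]
opening: 0.257
```

jog_arm --targets '[{"translation":[2,-0.2,0],"yaw":0,"fingers":-1},{"translation":[2,-0.2,0],"yaw":0,"fingers":-1},{"translation":[2,-0.2,0],"yaw":0,"fingers":-1},{"translation":[2,-0.2,0],"yaw":0,"fingers":-1},{"translation":[2,-0.2,0],"yaw":0,"fingers":-1}]'

```text
t: 16.65
position: [0.6056, -0.1407, 0.0818]
eef_rot: [[0.0, 0.097, 0.995], [-0.0, 0.995, -0.097], [-1.0, -0.0, 0.0]]
force: [-0.8, 0.9, -0.8]
opening: 0.257
```

```bash
python3 -c "
from h import *
st()"
```

```text
t 16.65 p [ 0.6056 -0.1407  0.0818] jaw -5.56 xax [ 0. -0. -1.] F [-0.8  0.9 -0.8] T [0.62 0.32 0.25] op 0.257
```

jog_arm --targets '[{"translation":[2,-0.2,0],"yaw":0,"fingers":-1},{"translation":[2,-0.2,0],"yaw":0,"fingers":-1},{"translation":[2,-0.2,0],"yaw":0,"fingers":-1},{"translation":[2,-0.2,0],"yaw":0,"fingers":-1},{"translation":[2,-0.2,0],"yaw":0,"fingers":-1}]'

```text
t: 17.15
position: [0.6061, -0.1427, 0.073]
eef_rot: [[0.002, 0.097, 0.995], [-0.001, 0.995, -0.097], [-1.0, -0.001, 0.002]]
force: [-3.0, -0.9, 6.9]
opening: 0.258
```

```bash

python3 - <<'E'
from h import *
st()
f=grab_frame('scene');cv2.imwrite("pics/scene14.png",cv2.resize(f[140:240,270:400,::-1],None,fx=6,fy=6,interpolation=cv2.INTER_CUBIC))
st()
E
```

```text
t 17.15 p [ 0.6061 -0.1427  0.073 ] jaw -5.59 xax [ 0.002 -0.001 -1.   ] F [-3.  -0.9  6.9] T [0.42 0.88 0.55] op 0.258
t 17.20 p [ 0.6058 -0.1428  0.0725] jaw -5.56 xax [ 0.001 -0.002 -1.   ] F [-1.2 -2.8  7.4] T [0.26 0.44 0.38] op 0.257
```

View pics/scene14.png

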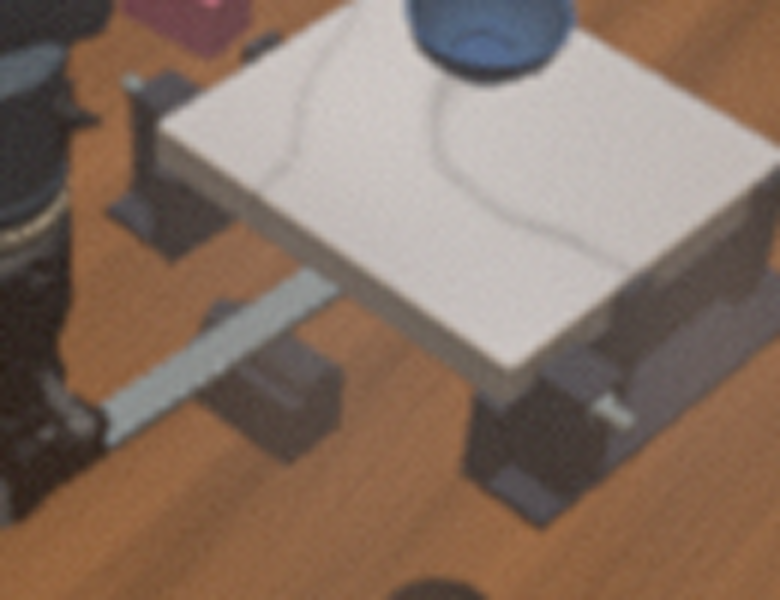

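jog_arm --targets '[{"translation":[2,-0.2,0],"yaw":0,"fingers":-1},{"translation":[2,-0.2,0],"yaw":0,"fingers":-1},{"translation":[2,-0.2,0],"yaw":0,"fingers":-1},{"translation":[2,-0.2,0],"yaw":0,"fingers":-1},{"translation":[2,-0.2,0],"yaw":0,"fingers":-1}]'

```text
t: 17.7
position: [0.6062, -0.1445, 0.0633]
eef_rot: [[0.002, 0.097, 0.995], [-0.002, 0.995, -0.097], [-1.0, -0.002, 0.003]]
force: [-3.0, -1.9, 8.6]
opening: 0.256
```

```bash

python3 - <<'E'
from h import *
st()
f=grab_frame('scene');cv2.imwrite("pics/scene15.png",cv2.resize(f[140:240,270:400,::-1],None,fx=6,fy=6,interpolation=cv2.INTER_CUBIC))
st()
E
```

```text
t 17.70 p [ 0.6062 -0.1445  0.0633] jaw -5.59 xax [ 0.002 -0.002 -1.   ] F [-3.  -1.9  8.6] T [0.2  0.74 0.47] op 0.256
t 17.75 p [ 0.606  -0.1444  0.0629] jaw -5.58 xax [ 0.002 -0.002 -1.   ] F [-1.8 -3.2  8.8] T [0.14 0.46 0.38] op 0.257
```

View pics/scene15.png

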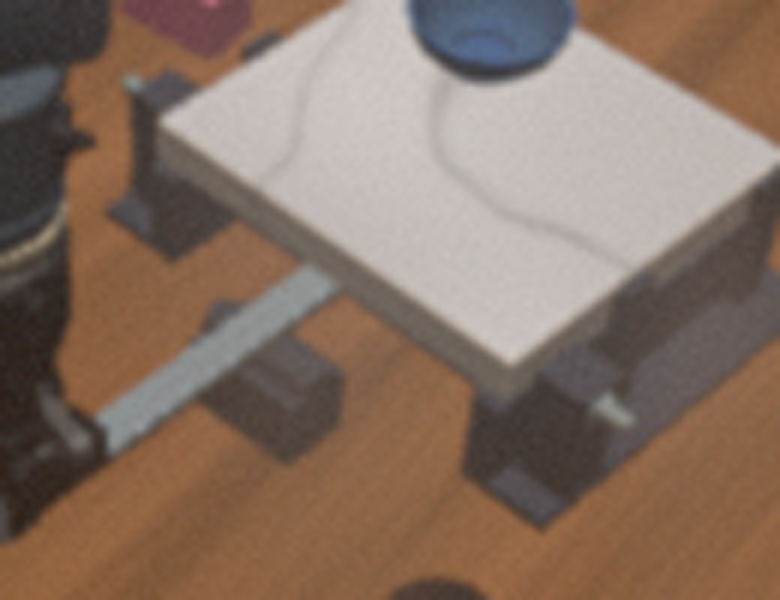

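jog_arm --targets '[{"translation":[2,-0.2,0],"yaw":0,"fingers":-1},{"translation":[2,-0.2,0],"yaw":0,"fingers":-1},{"translation":[2,-0.2,0],"yaw":0,"fingers":-1},{"translation":[2,-0.2,0],"yaw":0,"fingers":-1}]'

```text
t: 18.15
position: [0.6064, -0.1455, 0.0555]
eef_rot: [[0.003, 0.098, 0.995], [-0.003, 0.995, -0.098], [-1.0, -0.002, 0.003]]
force: [-2.0, -3.2, 8.8]
opening: 0.256
```

```bash

python3 - <<'E'
from h import *
st()
f=grab_frame('scene');cv2.imwrite("pics/scene16.png",cv2.resize(f[140:240,270:400,::-1],None,fx=6,fy=6,interpolation=cv2.INTER_CUBIC))
st()
E
```

```text
t 18.15 p [ 0.6064 -0.1455  0.0555] jaw -5.60 xax [ 0.003 -0.003 -1.   ] F [-2.  -3.2  8.8] T [0.07 0.41 0.19] op 0.256
t 18.20 p [ 0.6063 -0.1455  0.0552] jaw -5.63 xax [ 0.003 -0.003 -1.   ] F [-2.8 -3.7  9.2] T [0.08 0.46 0.2 ] op 0.259
```

View pics/scene16.png

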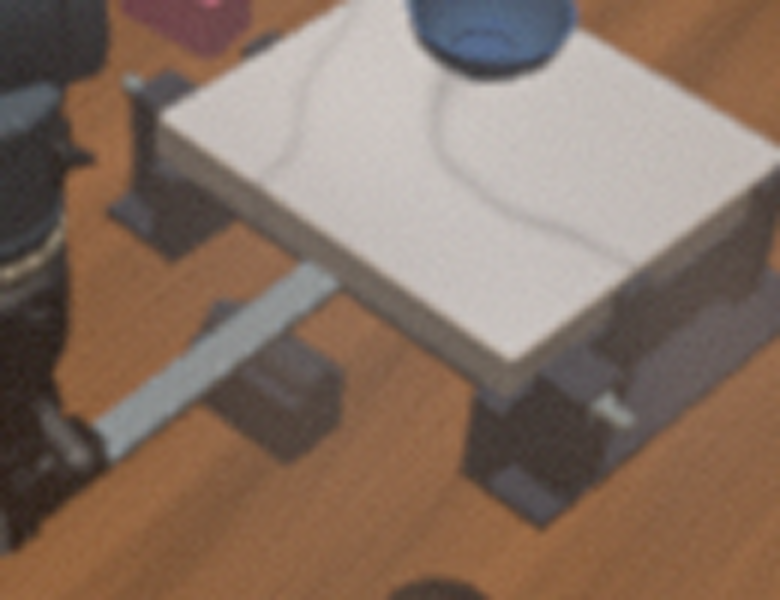

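jog_arm --targets '[{"translation":[2,-0.2,0],"yaw":0,"fingers":-1},{"translation":[2,-0.2,0],"yaw":0,"fingers":-1},{"translation":[1,0,0],"yaw":0,"fingers":-1}]'

```text
t: 18.5
position: [0.6064, -0.1462, 0.0509]
eef_rot: [[0.003, 0.097, 0.995], [-0.003, 0.995, -0.097], [-1.0, -0.003, 0.003]]
force: [-2.5, -2.9, 13.9]
opening: 0.263
```

```bash

python3 - <<'E'
from h import *
st()
f=grab_frame('scene');cv2.imwrite("pics/scene17.png",cv2.resize(f[140:240,270:400,::-1],None,fx=6,fy=6,interpolation=cv2.INTER_CUBIC))
st()
E
```

```text
t 18.50 p [ 0.6064 -0.1462  0.0509] jaw -5.59 xax [ 0.003 -0.003 -1.   ] F [-2.5 -2.9 13.9] T [-0.02  0.82  0.58] op 0.263
t 18.55 p [ 0.6063 -0.1462  0.0508] jaw -5.56 xax [ 0.003 -0.003 -1.   ] F [-1.9 -3.  12.1] T [0.01 0.69 0.5 ] op 0.260
```

View pics/scene17.png

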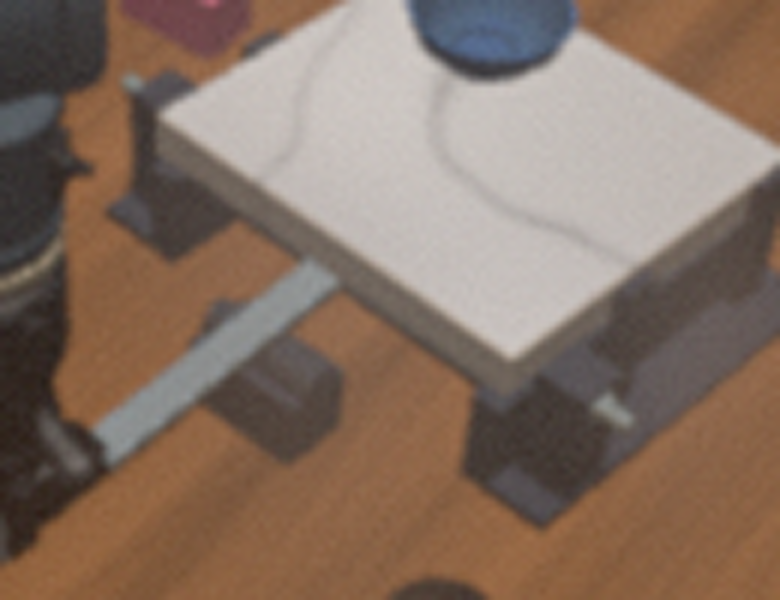

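jog_arm --targets '[{"translation":[2,-0.2,0],"yaw":0,"fingers":-1},{"translation":[2,-0.2,0],"yaw":0,"fingers":-1},{"translation":[1,0,0],"yaw":0,"fingers":-1}]'

```text
t: 18.85
position: [0.6069, -0.1469, 0.0467]
eef_rot: [[0.004, 0.097, 0.995], [-0.003, 0.995, -0.097], [-1.0, -0.003, 0.005]]
force: [-2.9, -6.3, 15.4]
opening: 0.263
```

```bash

python3 - <<'E'
from h import *
st()
f=grab_frame('scene');cv2.imwrite("pics/scene18.png",cv2.resize(f[140:240,270:400,::-1],None,fx=6,fy=6,interpolation=cv2.INTER_CUBIC))
st()
E
```

```text
t 18.85 p [ 0.6069 -0.1469  0.0467] jaw -5.54 xax [ 0.004 -0.003 -1.   ] F [-2.9 -6.3 15.4] T [-0.84  0.85  0.31] op 0.263
t 18.90 p [ 0.6069 -0.1469  0.0465] jaw -5.59 xax [ 0.005 -0.003 -1.   ] F [-2.5 -3.  14.1] T [-0.14  0.76  0.31] op 0.254
```

View pics/scene18.png

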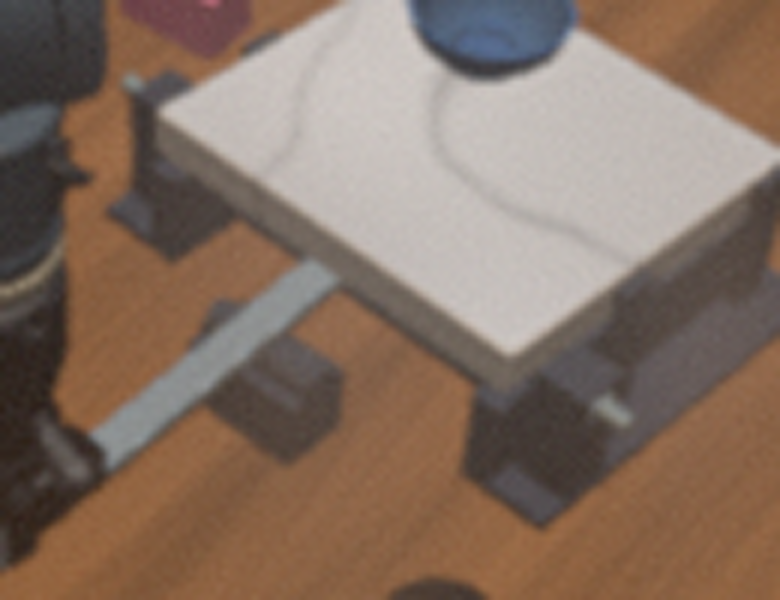

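jog_arm --targets '[{"translation":[2,-0.2,0],"yaw":0,"fingers":-1},{"translation":[2,0,0],"yaw":0,"fingers":-1},{"translation":[1,0,0],"yaw":0,"fingers":-1}]'

```text
t: 19.2
position: [0.6072, -0.1472, 0.0418]
eef_rot: [[0.005, 0.098, 0.995], [-0.003, 0.995, -0.098], [-1.0, -0.003, 0.006]]
force: [-4.5, -4.8, 16.5]
opening: 0.26
```

```bash

python3 - <<'E'
from h import *
st()
f=grab_frame('scene');cv2.imwrite("pics/scene19.png",cv2.resize(f[140:240,270:400,::-1],None,fx=6,fy=6,interpolation=cv2.INTER_CUBIC))
st()
E
```

```text
t 19.20 p [ 0.6072 -0.1472  0.0418] jaw -5.61 xax [ 0.005 -0.003 -1.   ] F [-4.5 -4.8 16.5] T [0.09 0.71 0.35] op 0.260
t 19.25 p [ 0.6072 -0.1473  0.0417] jaw -5.62 xax [ 0.005 -0.003 -1.   ] F [-3.3 -3.1 16. ] T [0.1  0.73 0.39] op 0.259
```

View pics/scene19.png

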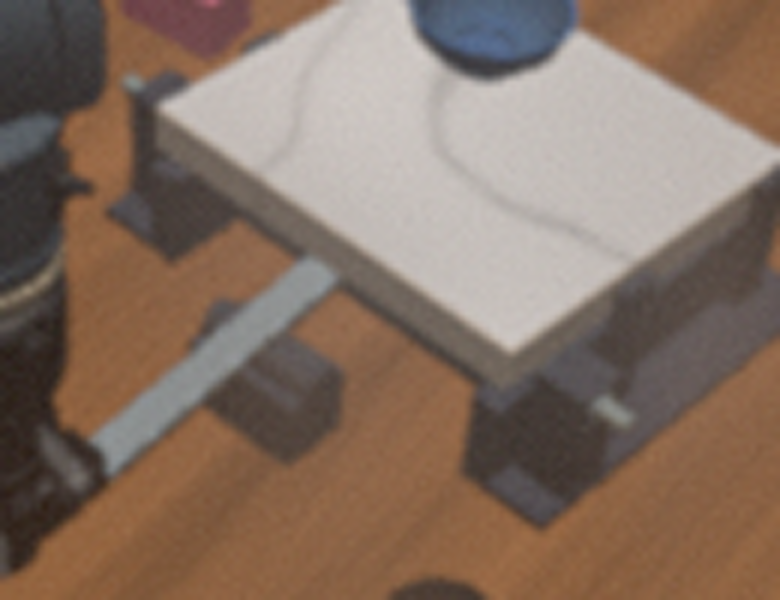

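```bash

python3 - <<'E'
from h import *
def proj(n,p):
    c=calibration(n);V=np.array(c['view']);q=V[:3,:3]@p+V[:3,3];return np.array([c['fx']*q[0]/q[2]+c['cx'],c['fy']*q[1]/q[2]+c['cy']])
for n,p in(('scene',(.512,.0865)),('scene',(.746,.0625)),('side',(.509,.0855)),('side',(.745,.062))):
    print(n,proj(n,np.array([*p,.101]))-proj(n,np.array([*p,.088])))
f=grab_frame('side');cv2.imwrite("pics/side19.png",cv2.resize(f[100:240,180:380,::-1],None,fx=4,fy=4,interpolation=cv2.INTER_CUBIC))
# vertical profile edges
def prof(n,img,cols,r0,r1):
    g=cv2.cvtColor(img,cv2.COLOR_RGB2GRAY).astype(float) if img.ndim==3 else img
    return g[r0:r1,cols].mean(1)
a=cv2.imread('pics/side0.png')[:,:,::-1]
for cols in (slice(256,264),slice(312,322)):
    print(prof('',a,cols,150,175).round(0));print(prof('',f,cols,150,175).round(0))
E
```

```text
scene [ 0.06128195 -3.19941384]
scene [ 0.57082583 -3.17945677]
side [-0.21226519 -3.54909182]
side [ 0.25303785 -3.56043227]
[227. 228. 227. 227. 227. 226. 226. 226. 225. 224. 225. 224. 165. 114.
 118. 117. 117. 119. 118.  39.  40.  41.  39.  55. 106.]
[233. 233. 232. 232. 232. 231. 231. 233. 231. 121. 127. 128. 127. 127.
 129. 126.  40.  43.  44.  44.  44.  44.  42.  58. 112.]
[222. 221. 221. 222. 222. 222. 222. 222. 222. 222. 222. 224. 221. 123.
 115. 117. 115. 115. 115. 110.  36.  40.  40.  41.  71.]
[228. 229. 228. 229. 229. 229. 229. 229. 231. 226. 114. 126. 126. 125.
 124. 125. 121.  39.  43.  44.  45.  44.  44.  44.  74.]
```

View pics/side19.png

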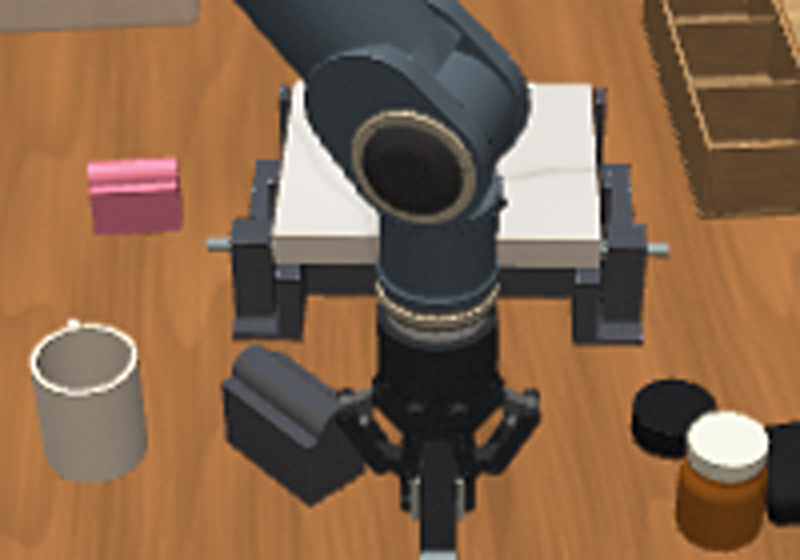

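jog_arm --targets '[{"translation":[2,0,0],"yaw":0,"fingers":-1},{"translation":[2,0,0],"yaw":0,"fingers":-1},{"translation":[0,0,0],"yaw":0,"fingers":-1}]'

```text
t: 19.6
position: [0.6073, -0.1474, 0.0377]
eef_rot: [[0.006, 0.098, 0.995], [-0.004, 0.995, -0.098], [-1.0, -0.003, 0.006]]
force: [-3.5, -3.9, 15.9]
opening: 0.258
```

```bash
cat >> h.py <<'E'
def look(k):
    f=grab_frame('side');cv2.imwrite(f"pics/side{k}.png",cv2.resize(f[130:190,225:355,::-1],None,fx=6,fy=6,interpolation=cv2.INTER_CUBIC))
    g=f.astype(float).mean(2)
    def edge(c,r0,r1,th):
        p=g[r0:r1,c].mean(1);i=np.where((p[:-1]>=th)&(p[1:]<th))[0][0];return r0+i+(p[i]-th)/(p[i]-p[i+1])
    for c in (slice(256,264),slice(312,322)): print('lip top/bot rows %.2f %.2f'%(edge(c,150,175,175),edge(c,155,180,80)))
    st()
E
python3 -c "
from h import *
st();look(20)
g=cv2.imread('pics/side0.png').astype(float).mean(2)
def edge(c,r0,r1,th):
        p=g[r0:r1,c].mean(1);i=np.where((p[:-1]>=th)&(p[1:]<th))[0][0];return r0+i+(p[i]-th)/(p[i]-p[i+1])
for c in (slice(256,264),slice(312,322)): print('base %.2f %.2f'%(edge(c,150,175,175),edge(c,155,180,80)))
"
```

```text
t 19.60 p [ 0.6073 -0.1474  0.0377] jaw -5.64 xax [ 0.006 -0.004 -1.   ] F [-3.5 -3.9 15.9] T [0.12 0.59 0.35] op 0.258
lip top/bot rows 157.84 164.77
lip top/bot rows 158.59 165.66
t 19.65 p [ 0.6073 -0.1474  0.0378] jaw -5.64 xax [ 0.006 -0.004 -1.   ] F [-2.7 -3.9 15.4] T [0.16 0.65 0.38] op 0.261
base 161.78 168.46
base 162.44 169.39
```

View pics/side20.png

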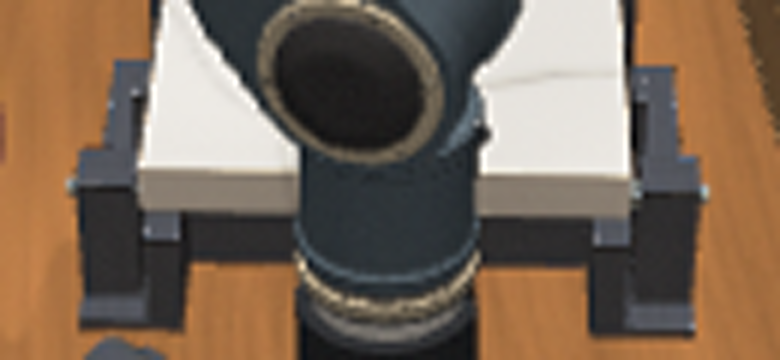

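Both knobs are now drawn in: the left tip moved from column 42 to 72 and the right tip matches. The front edge is up about 14 mm, so I'll hold briefly and then ease it down.

jog_arm --targets '[{"translation":[0,0,0],"yaw":0,"fingers":-1},{"translation":[0,0,0],"yaw":0,"fingers":-1},{"translation":[-1,0,0],"yaw":0,"fingers":-1},{"translation":[-1,0,0],"yaw":0,"fingers":-1},{"translation":[-1,0,0],"yaw":0,"fingers":-1},{"translation":[-1,0,0],"yaw":0,"fingers":-1},{"translation":[-1,0,0],"yaw":0,"fingers":-1},{"translation":[-1,0,0],"yaw":0,"fingers":-1},{"translation":[-1,0,0],"yaw":0,"fingers":-1},{"translation":[-1,0,0],"yaw":0,"fingers":-1}]'

```text
t: 20.65
position: [0.6055, -0.1467, 0.0426]
eef_rot: [[0.002, 0.1, 0.995], [-0.003, 0.995, -0.1], [-1.0, -0.003, 0.002]]
force: [0.6, -2.9, -3.1]
opening: 0.258
```

```bash
python3 -c "
from h import *
st();look(21)"
```

```text
t 20.65 p [ 0.6055 -0.1467  0.0426] jaw -5.72 xax [ 0.002 -0.003 -1.   ] F [ 0.6 -2.9 -3.1] T [-0.93 -0.17 -0.21] op 0.258
lip top/bot rows 158.44 165.50
lip top/bot rows 159.35 166.39
t 20.70 p [ 0.6055 -0.1463  0.0427] jaw -5.70 xax [ 0.001 -0.003 -1.   ] F [ 1.1 -6.2 -2.5] T [-1.31 -0.16 -0.25] op 0.258
```

View pics/side21.png

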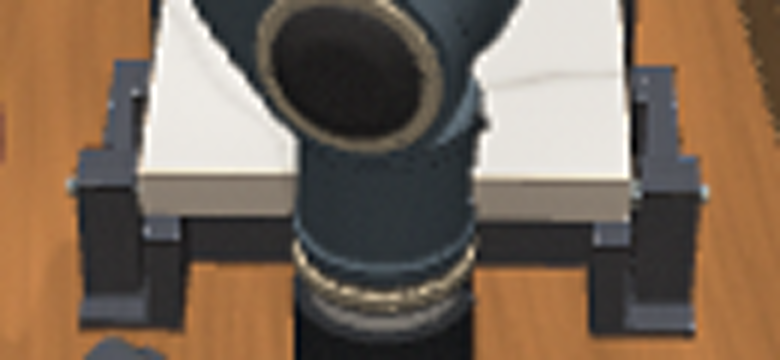

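jog_arm --targets '[{"translation":[0,0,0],"yaw":0,"fingers":-1},{"translation":[0,0,0],"yaw":0,"fingers":-1},{"translation":[-1,-0.2,0],"yaw":0,"fingers":-1},{"translation":[-1,-0.2,0],"yaw":0,"fingers":-1},{"translation":[-1,-0.2,0],"yaw":0,"fingers":-1},{"translation":[-1,-0.2,0],"yaw":0,"fingers":-1},{"translation":[-1,-0.2,0],"yaw":0,"fingers":-1},{"translation":[-1,-0.2,0],"yaw":0,"fingers":-1}]' --force 20

```text
t: 21.5
position: [0.6048, -0.1442, 0.0485]
eef_rot: [[-0.001, 0.096, 0.995], [0.001, 0.995, -0.096], [-1.0, 0.001, -0.001]]
force: [-0.1, 0.5, -5.4]
opening: 0.255
```

```bash
python3 -c "
from h import *
st();look(22)
f=grab_frame('scene');cv2.imwrite('pics/scene22.png',cv2.resize(f[140:240,270:400,::-1],None,fx=6,fy=6,interpolation=cv2.INTER_CUBIC))"
```

```text
t 21.50 p [ 0.6048 -0.1442  0.0485] jaw -5.48 xax [-0.001  0.001 -1.   ] F [-0.1  0.5 -5.4] T [-0.5   0.1   0.01] op 0.255
lip top/bot rows 158.43 165.50
lip top/bot rows 159.36 166.39
t 21.55 p [ 0.605  -0.1445  0.0488] jaw -5.49 xax [-0.001  0.001 -1.   ] F [ 0.   1.  -5.4] T [-0.5   0.05  0.07] op 0.259
```

View pics/scene22.png

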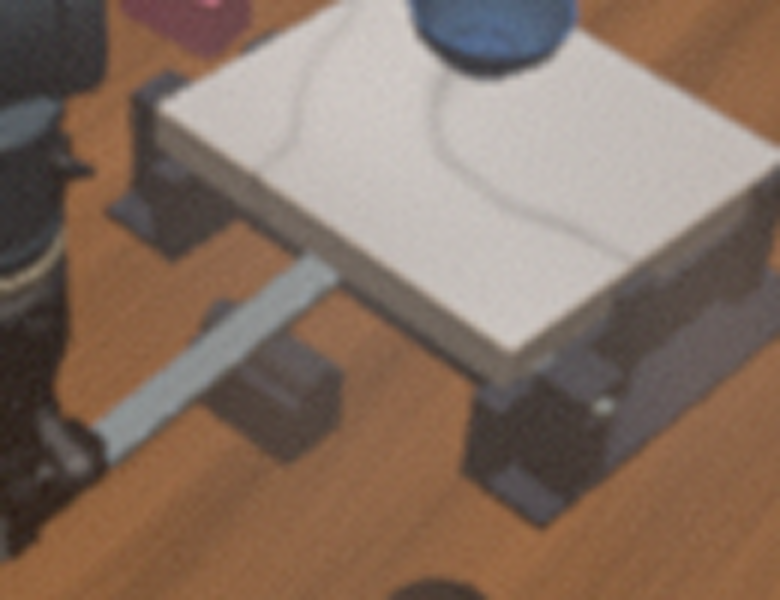

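jog_arm --targets '[{"translation":[1,-2,0],"yaw":0,"fingers":-1},{"translation":[0.7,-4,0],"yaw":0,"fingers":-1},{"translation":[0.3,-4,0],"yaw":0,"fingers":-1},{"translation":[0.3,-5,0],"yaw":0,"fingers":-1},{"translation":[0.3,-5,0],"yaw":0,"fingers":-1}]'

```text
t: 22.1
position: [0.6032, -0.166, 0.0463]
eef_rot: [[0.0, 0.097, 0.995], [-0.0, 0.995, -0.097], [-1.0, -0.0, 0.0]]
force: [0.3, 0.4, -4.5]
opening: 0.255
```

```bash
python3 -c "
from h import *
st();look(23)
f=grab_frame('scene');cv2.imwrite('pics/scene23.png',cv2.resize(f[140:240,250:400,::-1],None,fx=5,fy=5,interpolation=cv2.INTER_CUBIC))"
```

```text
t 22.10 p [ 0.6032 -0.166   0.0463] jaw -5.59 xax [ 0. -0. -1.] F [ 0.3  0.4 -4.5] T [-0.28  0.02  0.06] op 0.255
lip top/bot rows 158.44 165.50
lip top/bot rows 159.36 166.40
t 22.15 p [ 0.6029 -0.1673  0.0463] jaw -5.67 xax [ 0.    -0.001 -1.   ] F [-0.8 -1.4 -4. ] T [-0.41  0.   -0.01] op 0.258
```

View pics/scene23.png

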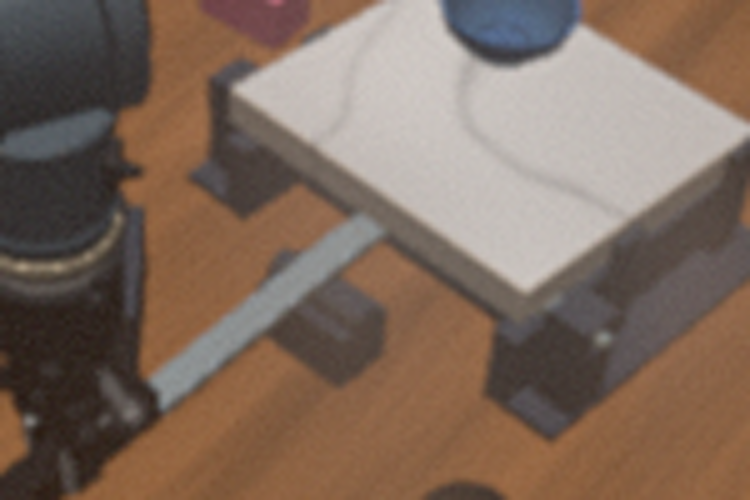

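jog_arm --targets '[{"translation":[0.3,-4,0],"yaw":0,"fingers":-1},{"translation":[0.3,-6,0],"yaw":0,"fingers":-1},{"translation":[0.3,-7,0],"yaw":0,"fingers":-1},{"translation":[0.3,-7,0],"yaw":0,"fingers":-1},{"translation":[0.2,-7,0],"yaw":0,"fingers":-1},{"translation":[0,-6,0],"yaw":0,"fingers":-1},{"translation":[0,-3,0],"yaw":0,"fingers":-1},{"translation":[0,0,0],"yaw":0,"fingers":-1}]' --force 40

```text
t: 23.0
position: [0.5991, -0.2058, 0.0448]
eef_rot: [[0.0, 0.098, 0.995], [-0.0, 0.995, -0.098], [-1.0, -0.0, 0.0]]
force: [-0.6, -0.5, -4.1]
opening: 0.255
```

```bash
python3 -c "
from h import *
st();look(24)
f=grab_frame('scene');cv2.imwrite('pics/scene24.png',cv2.resize(f[140:260,230:390,::-1],None,fx=5,fy=5,interpolation=cv2.INTER_CUBIC))"
```

```text
t 23.00 p [ 0.5991 -0.2058  0.0448] jaw -5.62 xax [ 0. -0. -1.] F [-0.6 -0.5 -4.1] T [-0.33 -0.02  0.04] op 0.255
lip top/bot rows 158.45 165.51
lip top/bot rows 159.37 166.40
t 23.05 p [ 0.5993 -0.2051  0.0447] jaw -5.58 xax [-0.  0. -1.] F [-0.   0.9 -4.6] T [-0.24 -0.03 -0.02] op 0.258
```

View pics/scene24.png

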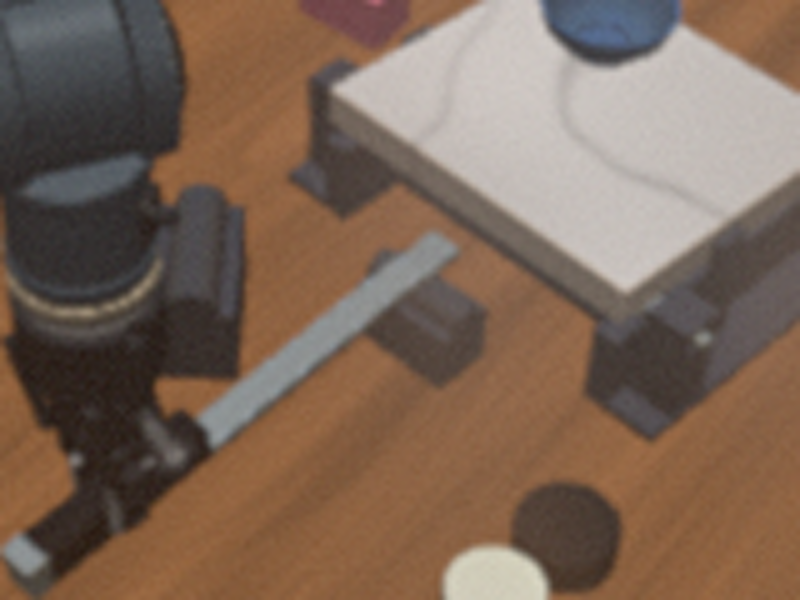

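```bash
python3 -c "
from h import *
print('brush tip',pl('side',287,302,.01),'brush R',pl('side',368,295,.01),'driver L',pl('side',281,328,.02),'driver R',pl('side',366,321,.01),'offcut',pl('side',223,337,.03),pl('side',264,328,.03))"
```

```text
brush tip [ 0.58330676 -0.36822349  0.01      ] brush R [ 0.78045408 -0.36279084  0.01      ] driver L [ 0.56296819 -0.4473566   0.02      ] driver R [ 0.76115861 -0.4367267   0.01      ] offcut [ 0.43233544 -0.46772774  0.03      ] [ 0.52436201 -0.45122412  0.03      ]
```

```bash
python3 -c "
from h import *
plan([(.590,-.255,.15),(.475,-.278,.10)],-74.3,[6,10])"
```

```text
[[-18.0, -8.0, -1.0], np.float64(0.075)]
[[-17.0, -9.0, -0.0], np.float64(0.075)]
[[-18.0, -9.0, 1.0], np.float64(0.075)]
[[-17.0, -8.0, 1.0], np.float64(0.075)]
[[-18.0, -8.0, 2.0], np.float64(0.075)]
[[-17.0, -9.0, 2.0], np.float64(0.075)]
[[5.0, -8.0, -9.0], np.float64(0.075)]
[[5.0, -9.0, -8.0], np.float64(0.075)]
[[5.0, -9.0, -7.0], np.float64(0.075)]
[[5.0, -10.0, -7.0], np.float64(0.075)]
[[5.0, -10.0, -6.0], np.float64(0.075)]
[[5.0, -10.0, -5.0], np.float64(0.075)]
[[5.0, -11.0, -4.0], np.float64(0.075)]
[[5.0, -11.0, -4.0], np.float64(0.075)]
[[5.0, -11.0, -3.0], np.float64(0.075)]
[[5.0, -12.0, -1.0], np.float64(0.075)]
end [ 0.47466414 -0.27839105  0.09969341] -74.30255519935777
```

jog_arm --targets '[{"translation":[-15,-4,0],"yaw":0,"fingers":-1},{"translation":[-30,-8,0],"yaw":0,"fingers":-1},{"translation":[-30,-9,0],"yaw":0.06,"fingers":-1},{"translation":[-18,-9,0],"yaw":0.075,"fingers":-1},{"translation":[-8,-9,1],"yaw":0.075,"fingers":-1},{"translation":[0,-9,1],"yaw":0.075,"fingers":-1},{"translation":[0,-8,-9],"yaw":0.09,"fingers":-1},{"translation":[0,-9,-8],"yaw":0.09,"fingers":-1},{"translation":[0,-9,-7],"yaw":0.09,"fingers":-1},{"translation":[0,-10,-7],"yaw":0.09,"fingers":-1}]'

```text
t: 24.1
position: [0.5478, -0.2686, 0.1469]
eef_rot: [[0.001, 0.678, 0.735], [0.0, 0.735, -0.678], [-1.0, 0.001, 0.0]]
force: [-0.4, -0.0, -5.2]
opening: 0.261
```

```bash
python3 -c "
from h import *
st();plan([(.475,-.278,.14)],-74.3,[7])"
```

```text
t 24.10 p [ 0.5478 -0.2686  0.1469] jaw -42.69 xax [ 0.001  0.    -1.   ] F [-0.4 -0.  -5.2] T [-0.17  0.2  -0.02] op 0.261
[[1.0, -8.0, -7.0], np.float64(0.079)]
[[1.0, -9.0, -6.0], np.float64(0.079)]
[[1.0, -9.0, -5.0], np.float64(0.079)]
[[1.0, -9.0, -5.0], np.float64(0.079)]
[[1.0, -10.0, -4.0], np.float64(0.079)]
[[1.0, -10.0, -3.0], np.float64(0.079)]
[[1.0, -10.0, -2.0], np.float64(0.079)]
end [ 0.47505832 -0.27837829  0.13982331] -74.37481205030042
```

jog_arm --targets '[{"translation":[0,-8,-7],"yaw":0.079,"fingers":-1},{"translation":[0,-9,-6],"yaw":0.079,"fingers":-1},{"translation":[5,-9,-5],"yaw":0.079,"fingers":-1},{"translation":[10,-9,-5],"yaw":0.079,"fingers":-1},{"translation":[10,-10,-4],"yaw":0.079,"fingers":-1},{"translation":[15,-10,-3],"yaw":0.079,"fingers":-1},{"translation":[10,-10,-2],"yaw":0.04,"fingers":-1},{"translation":[0,0,0],"yaw":0,"fingers":-1},{"translation":[0,0,0],"yaw":0,"fingers":-1}]'

```text
t: 25.0
position: [0.476, -0.2787, 0.0964]
eef_rot: [[0.001, 0.951, 0.311], [0.0, 0.311, -0.951], [-1.0, 0.001, 0.0]]
force: [1.5, -0.7, -4.6]
opening: 0.261
```

```bash
python3 -c "
from h import *
st()
f=grab_frame('side');cv2.imwrite('pics/side25.png',cv2.resize(f[120:330,180:380,::-1],None,fx=2.8,fy=2.8))"
```

```text
t 25.00 p [ 0.476  -0.2787  0.0964] jaw -71.90 xax [ 0.001  0.    -1.   ] F [ 1.5 -0.7 -4.6] T [-0.07  0.2  -0.03] op 0.261
```

View pics/side25.png

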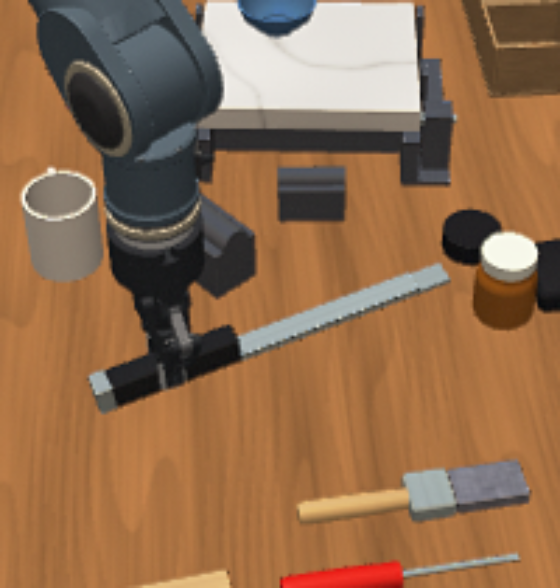

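jog_arm --targets '[{"translation":[20,0,0],"yaw":0.02,"fingers":-1},{"translation":[25,0,0],"yaw":0.02,"fingers":-1},{"translation":[20,0,0],"yaw":0,"fingers":-1},{"translation":[10,0,0],"yaw":0,"fingers":-1},{"translation":[4,0,0],"yaw":0,"fingers":-1},{"translation":[3,0,0],"yaw":0,"fingers":-1},{"translation":[2,0,0],"yaw":0,"fingers":-1},{"translation":[2,0,0],"yaw":0,"fingers":-1},{"translation":[2,0,0],"yaw":0,"fingers":-1},{"translation":[0,0,0],"yaw":0,"fingers":-1}]' --force 20

```text
t: 26.05
position: [0.4776, -0.2793, 0.0093]
eef_rot: [[0.004, 0.962, 0.272], [-0.001, 0.272, -0.962], [-1.0, 0.004, 0.002]]
force: [1.9, 1.2, 6.7]
opening: 0.257
```

```bash
python3 -c "
from h import *
st()
f=grab_frame('side');cv2.imwrite('pics/side26.png',cv2.resize(f[180:330,180:380,::-1],None,fx=4,fy=4))"
```

```text
t 26.05 p [ 0.4776 -0.2793  0.0093] jaw -74.21 xax [ 0.004 -0.001 -1.   ] F [1.9 1.2 6.7] T [ 0.07  0.32 -0.03] op 0.257
```

View pics/side26.png

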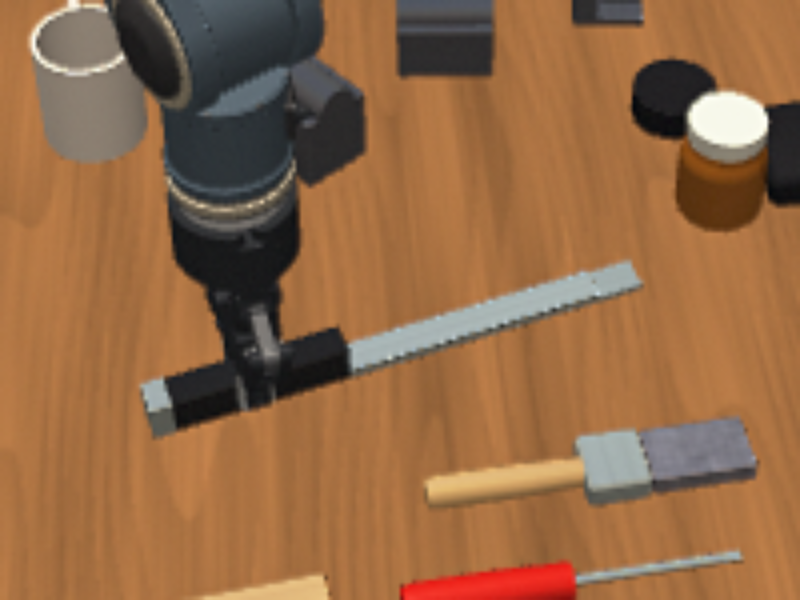

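jog_arm --targets '[{"translation":[1,0,0],"yaw":0,"fingers":-1},{"translation":[1,0,0],"yaw":0,"fingers":-1},{"translation":[1,0,0],"yaw":0,"fingers":-1},{"translation":[0,0,0],"yaw":0,"fingers":-1}]'

```text
t: 26.5
position: [0.4782, -0.2793, 0.0068]
eef_rot: [[0.005, 0.962, 0.273], [-0.001, 0.273, -0.962], [-1.0, 0.005, 0.003]]
force: [2.6, 2.1, 10.3]
opening: 0.259
```

```bash
python3 -c "
from h import *
st()
f=grab_frame('side');cv2.imwrite('pics/side27.png',cv2.resize(f[180:330,180:380,::-1],None,fx=4,fy=4))
a=lambda x,y,z:crop('side',x,y,4,180,180,z)"
```

```text
t 26.50 p [ 0.4782 -0.2793  0.0068] jaw -74.18 xax [ 0.005 -0.001 -1.   ] F [ 2.6  2.1 10.3] T [ 0.45 -0.17  0.15] op 0.259
```

View pics/side27.png

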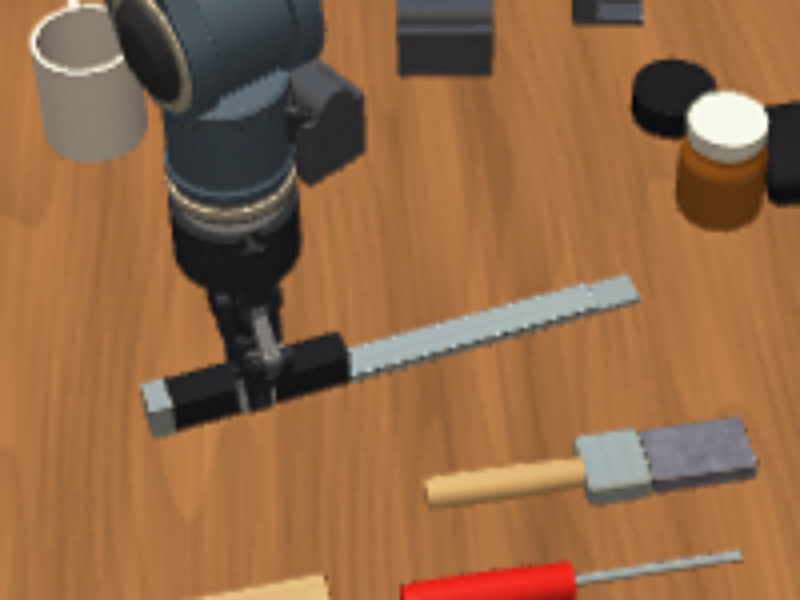

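jog_arm --targets '[{"translation":[0,0,0],"yaw":0,"fingers":0},{"translation":[0,0,0],"yaw":0,"fingers":1},{"translation":[0,0,0],"yaw":0,"fingers":1},{"translation":[0,0,0],"yaw":0,"fingers":1},{"translation":[0,0,0],"yaw":0,"fingers":1},{"translation":[-10,0,0],"yaw":0,"fingers":1},{"translation":[-30,0,0],"yaw":0,"fingers":1},{"translation":[-40,0,0],"yaw":0,"fingers":1},{"translation":[-40,0,0],"yaw":0,"fingers":1},{"translation":[-20,0,0],"yaw":0,"fingers":1},{"translation":[0,0,0],"yaw":0,"fingers":1}]'

```text
t: 27.65
position: [0.4771, -0.28, 0.1484]
eef_rot: [[0.007, 0.963, 0.271], [-0.002, 0.271, -0.963], [-1.0, 0.006, 0.004]]
force: [0.4, -0.2, 0.0]
opening: 1.0
```

```bash
python3 -c "
from h import *
look(28)
f=grab_frame('side');cv2.imwrite('pics/side29.png',cv2.resize(f[90:340,150:450,::-1],None,fx=2.4,fy=2.4))
f=grab_frame('scene');cv2.imwrite('pics/scene29.png',cv2.resize(f[100:340,120:420,::-1],None,fx=2.4,fy=2.4))"
```

```text
lip top/bot rows 158.43 165.50
lip top/bot rows 159.35 166.39
t 27.70 p [ 0.4761 -0.279   0.1464] jaw -74.25 xax [ 0.003 -0.001 -1.   ] F [-0.1 -0.2 -0.5] T [0.02 0.03 0.03] op 1.003
```

View pics/side29.png

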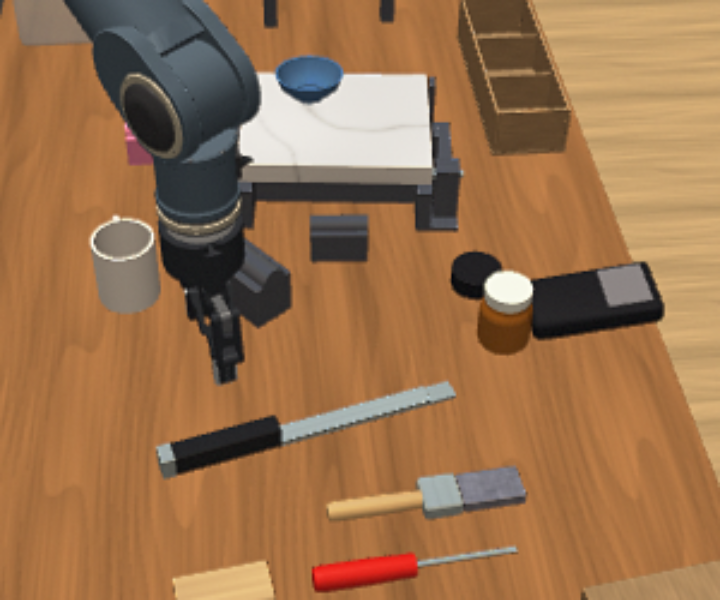

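View pics/scene29.png

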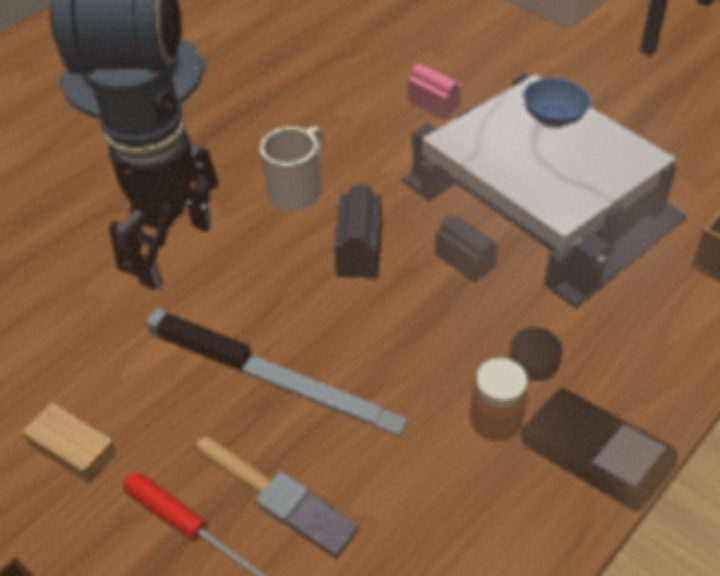

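The pictures show the bar lying flat, the slab raised and level, the knobs drawn in, and the bowl and other goods in place. I'm handing the job in.

```bash
python3 -c "
from h import *
print(job_done())"
```

```text
the job is handed in; nothing more can be done
None
```

I levered the slab up onto both spring catches, drew the bar out and laid it flat on the counter. I handed the job in at about 28 s of the 64 s allowed; `job_done` gave no verdict, so these are my own readings.

- **Bar to rail:** I laid the bar nose-down over the block's ridge and slid it in until it met the cross rail. The wrist read about 5–6 N for roughly 0.3 s, well under the 40 N limit. I then backed off a few millimetres.
- **Lift and ease down:** Pressing the handle lifted the front edge about 14 mm, to around 74 mm, and both catch knobs jumped in. I then lowered the slab onto the catches in 1 mm steps.
- **Last checks:** The front edge stayed steady from the time it came to rest until hand-in. One knob was hidden by the arm in the very last picture, but both showed drawn in after the slab was lowered. The bar lies flat in front of the stand near where it started, and the bowl and other goods look unmoved.
- **Disagreements:**
  - The final front-edge height comes only from pixel shifts. The top-edge shift gave about 11–12 mm of lift and the lower edge about 11 mm, so about 71–72 mm, inside the required 69–77 mm.
  - My early estimates of the ridge position differed by about 10 mm between measuring methods. That did not affect the job.

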